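# Store a mandrel on notched spacer sticks

## Task

Start the second layer of the mandrel rack. First lay the notched spacer stick that stands in the caddy down flat on the black mat and let go; then pick both sticks up from the mat and lay them notch-up and square across the two lower mandrels, one between each pair of posts, and let go. Last, lay the mandrel from the bench rest into the two notches, centred, so that it is cradled clear above the lower ones; do not shift the lower mandrels or disturb the other things on the bench.

Things in the scene. Friction and masses are not known exactly. Their poses are not given: they have to be found in the camera images.
- stick_a: one of two identical plain wooden spacer sticks, 170 x 24 (wide) x 30 mm (high), about 90 g, one 90-degree V-notch, 14 mm deep, 28 mm wide, across the middle of a 24 mm wide face. Starts on end in the caddy's outer pocket. Origin: centre of the end it stands on. z along its length to the other end; x out of the notched face (x = +15 mm); y its width. Lying notch-up, x points up
- stick_b: the other, identical spacer stick, same size, notch and axes as stick_a. Starts lying notch-up on the mat, along the mat's x within 0.1 rad, its centre line 36 to 52 mm to the -y side of the mat's middle line, so the +y half of the mat is free
- stick_a_mid (a point): the middle of stick_a: half-way along its length (85 mm from each end), 15 mm from both the notched face and the underside
- stick_b_mid (a point): the same point of stick_b
- caddy: fixed grey plastic caddy, 112 x 46 x 90 mm high, two pockets at x = -30 (empty) and +30 mm (stick_a), floor 6 mm above the bench, 36 x 32 mm, so the stick has 3 to 4 mm play each side and about 86 mm of it shows. The stick's notch faces the caddy's +x (within 0.05 rad), roughly away from the robot. Origin: centre of its underside. Stands to the robot's left
- mat: thin fixed black rubber mat, 220 x 170 mm, 2 mm thick, with space for both sticks side by side along its x. Origin: centre of its underside on the bench; x is its long side and points roughly away from the robot, its y roughly to the robot's left
- rack: fixed plywood rack, base 230 (x) x 190 (y) mm, origin under its centre. V-saddles hold the lower layer: two mandrels along the rack's y at x = -45 and +45 mm, tops 51 mm above the bench. Four posts, 14 mm square, 110 mm high, at x = +-105, y = +-55 mm, one beyond each end of the sticks' places: a stick can be let down only from above, held across
- lower_a: mandrel of the lower layer, loose in the rack's V-saddles: plain round steel bar, 30 mm diameter, 200 mm long. Origin at its centre, y along its axis
- lower_b: the second mandrel of the lower layer, the same
- mandrel: the mandrel to be stored: plain round steel bar, 30 mm diameter, 200 mm long, about 0.4 kg, starting in the bench rest's V-blocks with its axis about 33 mm above the bench. Origin at its centre, y along its axis
- mandrel_end1 (a point): point on the mandrel's axis 5 mm inside its +y end
- mandrel_end2 (a point): point on the mandrel's axis 5 mm inside its -y end
- rest: fixed grey bench rest: plate 60 x 140 x 6 mm thick, with a V-block 26 mm high, 20 mm thick at y = -60 and +60 mm; the mandrel lies along its y, to be gripped between the blocks. Origin: centre of its underside. Stands to the robot's right, on either side of the rack
- mallet: bystander: hammer lying on the bench near the robot; leave it
- screwdriver: bystander: screwdriver lying on the bench near the robot; leave it
- glue_jar: bystander: closed glass jar, 60 mm diameter, 75 mm high, origin under its centre; leave it
- rivet_dish: bystander: small clear dish, 80 mm diameter, 28 mm high; leave it
- parts_tray: bystander: white tray, 80 x 100 x 40 mm; leave it
- bobbin: bystander: small wooden bobbin, 34 mm diameter, 30 mm high, standing between mat and rack on the robot's side; leave it
- buckle_ring: bystander: flat brass ring, 44 mm diameter, 6 mm high; leave it
- rack_place1 (a point): where the middle of one stick's underside goes: at the rack's x = 0, y = +55 mm, 51 mm above the bench, on the tops of the lower mandrels; the stick lies along the rack's x, either way round, its top then 81 mm high
- rack_place2 (a point): the same for the other stick, at the rack's y = -55 mm
- rack_seat (a point): where the mandrel's centre finally lies: 88 mm above the bench, over the rack's centre, its axis along the rack's y. (Resting beside the notches it would be 96 mm high)
Mind the look-alikes: they are no part of the job. What is shaped like the mandrel but blue or red is not meant.

How it is judged:
By the outcome, as a careful person would: the job done as asked, in the order asked, and still so for the second after the job is handed in, with the robot touching nothing.
It also fails if it takes over 70 s, if anything falls off the work surface, if the arm or the gripper's body presses on something with over 40 N, if the wrist force passes 120 N, or if a joint passes its speed limit or range.

## Robot

A 6-joint arm with a two-finger parallel gripper is mounted at the origin on the work surface. World frame = base frame: x ahead of the robot, y to its left, z up, the work surface at z = 0. Lengths are in m, angles in degrees, forces in N, time in s.
With the tool pointing down it reaches from about 0.35 to 0.875 m from the base axis. Payload 4.2 kg.
Tool frame: the origin (TCP) lies midway between the tips of the shut fingers; the grasp point (between the pads) lies 19 mm behind it (r.pinch_z is the distance from the TCP to the grasp point, in m); z points along the fingers, y is the line along which they close (so a half turn about z gives the same grasp; the last joint's range is limited). The gripper opens to 87 mm and grips with 3 to 60 N. Pads are 19 mm wide; open, the fingers measure 117 mm over their backs; the gripper's body (75 mm by 190 mm) begins 51 mm behind the grasp point.
Start: joints at [82.769, 22.042, 0.453, 0, -68.411, -14.817], TCP at [0.235, 0.579, 0.185] pointing down, gripper open.
Joint ranges: [-179.83, 179.83], [-69.29, 118.12], [-61.27, 80.66], [-181.25, 117.63], [-171.15, -9.14], [-177.46, 177.46]. Speed limits (degrees/s): [159.86, 159.86, 180, 180, 180, 180].

## Interface

Orientations are given as a 3x3 rotation matrix whose columns are the frame's x, y, z axes.
In Python, from station import r, imaging, models gives the robot as it stands. The module is installed in compiled form; this text tells all that it offers.
- The arm moves only by the tool apply_moves, never from a script. Its argument "moves" is a list of rows, each a list of 2 entries, a list of its own where there are three numbers: the shift along the tool's x, y, z in m, then the turn about the tool's z in degrees. A call has 1 to 5 rows; each row shifts and turns the commanded pose from where the row before left it, along the tool's axes as they then stand; what a row does not reach is not made up. A row lasts 1/12 s, in which the tool goes at most 41.7 mm and 7.16 degrees, less where a joint would pass 70% of its speed; a pose out of reach is approached as far as the arm can. A call is refused whole if a number of a shift passes 0.0417 or a number of a turn 7.16, either way. A call with a gripper value outside its range is refused whole. "hand" is the finger opening in m, from 0 to 0.087, set as the call begins (left out, the last holds). The fingers move at their own pace and stop on an object; the grip force is fixed at half the most. Time passes only in rows, so rows that do not move let the fingers close. It gives the time, the measured TCP pose, the force, the opening and the grip force at its end, in the units of the state.
- r.sense(): the state, without advancing time (a new reading comes with each control period).
- imaging.capture(name): name is "scene" or "top" or "wrist"; returns a dict with "frame" (420x560x3 uint8, blue, green, red), "intrinsics" (3x3 intrinsics, pixels), "eye" and "orientation" of the camera in the world. Camera axes: x right, y down, z forward; pixel columns grow to the right and rows downward; lengths in m; the calibration is good to about 2 mm. The wrist camera is an equidistant fisheye: a pixel r from the principal point sees the ray r / f radians off the axis. A picture is of the moment at which its call begins. There is no depth.
- r.finish_job(): hands the job in; it is judged then, once.
Trained networks look in a picture, given as the dict that the camera call returned (one of the last four; its "shot" number tells which), for a name from the list of things; names that differ only in an ending like _2 or _b are one class to them, and where a whole thing is asked for, a point or a joint stands for the part that bears it (a point fixed in the world has none). Each returns a list of dicts, best first, with "confidence" (0 to 1); they miss things now and then, are a little off and sometimes report something else, mostly with a low value. They report only what shows in the picture. A call takes as long as a camera call. They do not tell look-alikes from the thing itself.
- models.cut_out(picture, target): "region" (420x560 bool, what is visible of it) and "extent" ([left, top, width, height] as shares, 0 to 1, of the picture: columns of its width, rows of its height, round what is visible of it).
- models.place_of(picture, target): "at" ([column, row] as shares, 0 to 1, of the picture: columns of its width, rows of its height: a listed point, or the origin of a listed thing).
The state is a dict: "time_s": time; "joints": joint angles; "joint_velocities": joint speeds; "effort": joint torques, N m; "tcp_pos": TCP position; "ee_rot": TCP orientation; "wrist_force": force on the tool from outside, world axes, zero at the start; "moment": the same for the moment, N m; "gripper_width": opening from 0.0 (shut) to 1.0 (fully open); "gripper_force": force on a finger pad.
Only numpy, scipy, OpenCV 4.12 (cv2) and the standard library are available. Lean on these libraries where they do the work, as an engineer would, in place of code of your own. Each camera call takes 0.05 s, during which the arm holds its last target. There are 200 camera calls.

## Working session

There is one attempt and no reset: what is moved stays moved. The work goes in short steps, Python scripts to look and compute and a tool call to move; the robot and the scene stay as the last step left them, time stands still between calls to the robot, and variables do not carry over. Pictures are saved under pics/ and viewed, at most 10 in all, crops included, and the job is handed in when it is done.

Besides the shell and the picture viewer there is one more tool, called after "Request:" in YAML: its name, and indented under it one key for each argument. apply_moves: Moves the arm, as the interface text tells. Its arguments: {"type":"object","properties":{"moves":{"type":"array"},"hand":{"type":"number"}},"required":["moves"]}

```bash
mkdir -p pics
cat > h.py <<'E'
import numpy as np, cv2
from station import r, imaging, models
def cap(n,fn=None):
    p=imaging.capture(n)
    if fn: cv2.imwrite('pics/'+fn,p['frame'])
    return p
def ray(p,uv,fish):
    K=np.array(p['intrinsics']);x=(uv[0]-K[0,2])/K[0,0];y=(uv[1]-K[1,2])/K[1,1]
    if fish:
        t=np.hypot(x,y);s=np.sin(t)/t if t>1e-9 else 1;d=np.array([x*s,y*s,np.cos(t)])
    else: d=np.array([x,y,1.])
    d=np.array(p['orientation'])@d; return np.array(p['eye'],float),d/np.linalg.norm(d)
def atz(p,uv,z,fish=False):
    e,d=ray(p,uv,fish); return e+d*(z-e[2])/d[2]
def tri(rays):
    A=np.zeros((3,3));b=np.zeros(3)
    for e,d in rays:
        M=np.eye(3)-np.outer(d,d);A+=M;b+=M@e
    x=np.linalg.solve(A,b); return x,max(np.linalg.norm((np.eye(3)-np.outer(d,d))@(x-e)) for e,d in rays)
def proj(p,X,fish=False):
    K=np.array(p['intrinsics']);c=np.array(p['orientation']).T@(np.array(X)-p['eye'])
    if fish:
        n=np.hypot(c[0],c[1]);t=np.arctan2(n,c[2]);q=c[:2]/n*t if n>0 else c[:2]
    else: q=c[:2]/c[2]
    return K[0,0]*q[0]+K[0,2],K[1,1]*q[1]+K[1,2]
def place(p,t,n=2):
    return [(round(d['confidence'],2),np.array(d['at'])*[560,420]) for d in models.place_of(p,t)[:n]]
E
python3 - <<'E'
from h import *
P={n:cap(n,n+'0.png') for n in('scene','top','wrist')}
for n in P: print(n,np.round(P[n]['eye'],3),np.round(P[n]['orientation'],3).tolist(),np.round(P[n]['intrinsics'],1).tolist())
for t in 'stick_a stick_b stick_a_mid stick_b_mid caddy mat rack lower_a mandrel mandrel_end1 mandrel_end2 rest rack_place1 rack_place2 rack_seat bobbin glue_jar'.split():
    print(t,{n:[(c,np.round(a).tolist()) for c,a in place(P[n],t,3)] for n in P})
cv2.imwrite('pics/c0.png',np.hstack([cv2.resize(P[n]['frame'],None,fx=.71,fy=.71) for n in('scene','wrist')]))
print(r.sense())
E
```

```text
scene [ 1.154 -0.838  0.987] [[0.756, 0.442, -0.484], [0.655, -0.487, 0.578], [0.02, -0.753, -0.657]] [[441.9, 0.0, 280.4], [0.0, 441.9, 207.2], [0.0, 0.0, 1.0]]
top [ 0.3   -0.038  1.235] [[-0.024, -0.986, 0.163], [-1.0, 0.025, 0.001], [-0.005, -0.163, -0.987]] [[424.0, 0.0, 279.1], [0.0, 424.0, 212.1], [0.0, 0.0, 1.0]]
wrist [0.303 0.552 0.385] [[-0.376, -0.893, -0.248], [-0.927, 0.363, 0.097], [0.004, 0.266, -0.964]] [[325.2, 0.0, 282.1], [0.0, 325.2, 215.7], [0.0, 0.0, 1.0]]
stick_a {'scene': [(0.81, [349.0, 219.0]), (0.57, [176.0, 274.0])], 'top': [(0.91, [223.0, 168.0]), (0.75, [141.0, 206.0])], 'wrist': []}
stick_b {'scene': [(0.81, [349.0, 219.0]), (0.57, [176.0, 274.0])], 'top': [(0.91, [223.0, 168.0]), (0.75, [141.0, 206.0])], 'wrist': []}
stick_a_mid {'scene': [(0.8, [368.0, 159.0])], 'top': [(0.53, [128.0, 197.0])], 'wrist': []}
stick_b_mid {'scene': [(0.96, [326.0, 207.0])], 'top': [(0.89, [226.0, 196.0])], 'wrist': []}
caddy {'scene': [(0.77, [355.0, 177.0])], 'top': [(0.71, [145.0, 211.0])], 'wrist': []}
mat {'scene': [(0.85, [336.0, 204.0]), (0.31, [326.0, 207.0])], '
[... 1848 characters left out ...]
108924e+01, -1.48153238e+01]), 'joint_velocities': array([-0.04277292,  0.02485854, -0.00022655, -0.22405633, -0.07127169,
       -0.04915421]), 'effort': array([ 4.96272132e-04, -3.90460682e+01,  1.87622648e+01,  4.22445819e+00,
        1.54406775e-02, -2.38794030e-05]), 'tcp_pos': array([0.23457716, 0.57929137, 0.18516291]), 'ee_rot': array([[ 9.26895884e-01, -3.75318557e-01,  3.64812594e-05],
       [-3.75318557e-01, -9.26895884e-01,  7.12135936e-06],
       [ 3.11415509e-05, -2.02928523e-05, -9.99999999e-01]]), 'wrist_force': array([ 0.0368125 ,  0.29589743, -0.48448233]), 'moment': array([-0.02202956, -0.00581092,  0.00110585]), 'gripper_force': 0.0, 'gripper_width': 0.9997020345205769}
```

View pics/top0.png

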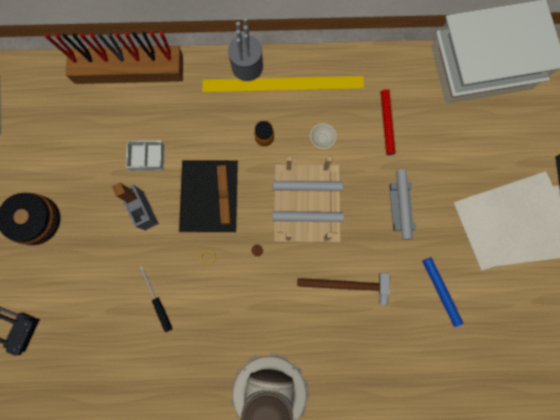

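View pics/c0.png

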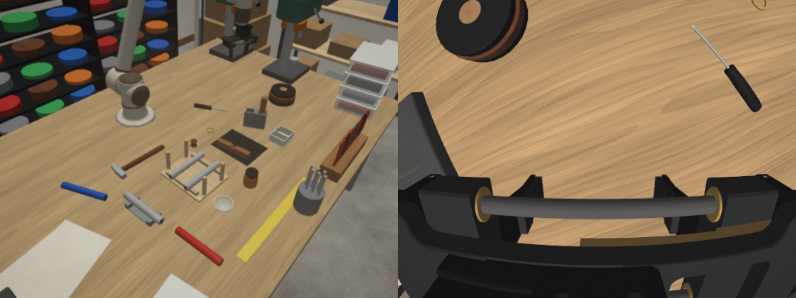

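Run:
```python
from h import *
S=cap('scene');T=cap('top')
def both(n,s,t): 
    x,e=tri([ray(S,s,0),ray(T,t,0)]);print(n,np.round(x,3),'res',round(e,4))
both('caddy?',(355,177),(145,211));both('stick_a_mid',(368,159),(128,197));both('stick_b_mid',(326,207),(226,196))
both('mat',(336,204),(210,195));both('rack_seat',(277,227),(305,197));both('mandrel',(202,292),(403,203))
both('bobbin',(272,204),(256,253))
print('sa top',atz(T,(120,190),.176),'rack',atz(T,(307,203),.01))
for t,z in (('mat',.002),('mandrel',.033),('stick_b',.032),('rack',.01),('lower_a',.036),('caddy',.09)):
    for d in models.cut_out(T,t)[:3]:
        m=d['region'].astype(np.uint8);c=cv2.findContours(m,0,2)[0];c=max(c,key=cv2.contourArea).reshape(-1,2)
        w=np.array([atz(T,q,z)[:2] for q in c],np.float32)*1000
        R=cv2.minAreaRect(w);print(t,round(d['confidence'],2),np.round(R[0]),np.round(R[1]),round(R[2],1))
```

```text
caddy? [ 0.517  0.36  -0.009] res 0.0039
stick_a_mid [0.544 0.382 0.074] res 0.0029
stick_b_mid [0.553 0.117 0.019] res 0.0001
mat [0.561 0.167 0.005] res 0.0001
rack_seat [ 0.533 -0.11   0.075] res 0.0
mandrel [ 0.518 -0.397  0.025] res 0.001
bobbin [ 0.387  0.034 -0.011] res 0.0004
sa top [0.54314985 0.36851978 0.176     ] rack [ 0.52819    -0.11939854  0.01      ]
mat 0.86 [559. 170.] [174. 224.] 88.3
mandrel 0.98 [ 263. -486.] [200.  32.] 21.6
mandrel 0.9 [ 514. -397.] [202.  30.] 1.1
mandrel 0.59 [ 764. -367.] [201.  30.] 1.1
stick_b 0.88 [555. 121.] [173.  28.] 3.8
stick_b 0.61 [565. 410.] [80. 42.] 55.3
stick_b 0.57 [222. 295.] [100.  24.] 24.6
rack 0.88 [ 443. -118.] [189.  64.] 88.6
rack 0.69 [573. 422.] [84. 43.] 49.5
lower_a 0.98 [ 573. -121.] [200.  30.] 88.5
lower_a 0.9 [ 485. -121.] [203.  29.] 88.6
caddy 0.81 [511. 348.] [135.  64.] 27.1
```

```bash
cat >> h.py <<'E'
def pose():
    s=r.sense();R=s['ee_rot'];return np.array(s['tcp_pos']),np.degrees(np.arctan2(R[1,0],R[0,0])),s
def plan(wps,step=.036,turn=7.0,start=None):
    """waypoints (x,y,z,yaw); prints rounded rows in calls of 5"""
    p,yaw,s=pose(); 
    if start is not None: p,yaw=np.array(start[:3],float),start[3]
    rows=[]
    for w in wps:
        w=np.array(w,float);dy=(w[3]-yaw+180)%360-180
        n=max(1,int(np.ceil(max(np.linalg.norm(w[:3]-p)/step,abs(dy)/turn-.001))))
        for k in range(n):
            c,sn=np.cos(np.radians(yaw)),np.sin(np.radians(yaw))
            R=np.array([[c,sn,0],[sn,-c,0],[0,0,-1]])
            d=np.round(R.T@((w[:3]-p)/(n-k)),3);t=round(-((w[3]-yaw+180)%360-180)/(n-k),1)
            rows.append([d.tolist(),t]);p=p+R@d;yaw-=t
    for i in range(0,len(rows),5): print(str(rows[i:i+5]).replace(' ',''))
    print('end',np.round(p,4),round(yaw,2))
E
python3 - <<'E'
from h import *
plan([(.28,.53,.30,-10),(.455,.325,.34,27)])
E
```

```text
[[[0.015,0.007,-0.029],np.float64(-3.0)],[[0.015,0.008,-0.029],np.float64(-3.0)],[[0.014,0.009,-0.028],np.float64(-3.0)],[[0.014,0.009,-0.029],np.float64(-3.0)],[[0.026,0.021,-0.005],np.float64(-4.6)]]
[[[0.024,0.024,-0.005],np.float64(-4.6)],[[0.022,0.025,-0.005],np.float64(-4.6)],[[0.02,0.027,-0.005],np.float64(-4.6)],[[0.018,0.029,-0.005],np.float64(-4.7)],[[0.016,0.03,-0.005],np.float64(-4.6)]]
[[[0.013,0.031,-0.005],np.float64(-4.7)],[[0.011,0.032,-0.005],np.float64(-4.6)]]
end [0.4554 0.3252 0.3401] 26.95
```

Request:
apply_moves:
  moves:
    - [[0.015,0.007,-0.029],-3]
    - [[0.015,0.008,-0.029],-3]
    - [[0.014,0.009,-0.028],-3]
    - [[0.014,0.009,-0.029],-3]
    - [[0.026,0.021,-0.005],-4.6]

```text
time_s: 3.52
tcp_pos: [0.3029, 0.5077, 0.3108]
ee_rot: [[0.996, -0.089, 0.005], [-0.089, -0.996, 0.009], [0.004, -0.01, -1.0]]
wrist_force: [0.7, -0.3, 1.0]
gripper_width: 0.999
gripper_force: 0.0
```

Request:
apply_moves:
  moves:
    - [[0.024,0.024,-0.005],-4.6]
    - [[0.022,0.025,-0.005],-4.6]
    - [[0.02,0.027,-0.005],-4.6]
    - [[0.018,0.029,-0.005],-4.7]
    - [[0.016,0.03,-0.005],-4.6]

```text
time_s: 3.93
tcp_pos: [0.412, 0.3748, 0.3307]
ee_rot: [[0.952, 0.307, 0.0], [0.307, -0.952, 0.0], [0.0, -0.0, -1.0]]
wrist_force: [-0.1, 0.2, -0.8]
gripper_width: 1.003
gripper_force: 0.0
```

Request:
apply_moves:
  moves:
    - [[0.013,0.031,-0.005],-4.7]
    - [[0.011,0.032,-0.005],-4.6]
    - [[0,0,0],0]
    - [[0,0,0],0]

```text
time_s: 4.27
tcp_pos: [0.4564, 0.3239, 0.3405]
ee_rot: [[0.893, 0.45, 0.0], [0.45, -0.893, 0.001], [0.001, -0.0, -1.0]]
wrist_force: [-0.3, -0.1, -0.7]
gripper_width: 0.996
gripper_force: 0.0
```

```bash
sed -i 's/t=round(-(/t=round(float(-(/; s/(n-k),1)$/(n-k)),1)/' h.py
python3 - <<'E'
from h import *
print(pose()[:2])
W=cap('wrist','w1.png');print(W['eye'],np.round(W['orientation'],3).tolist())
for t in 'stick_a stick_a_mid caddy mat stick_b_mid'.split(): print(t,place(W,t,3))
print([proj(W,X,1) for X in((.545,.37,.176),(.553,.117,.017),(.56,.168,.002))])
E
```

```text
(array([0.45643515, 0.32393825, 0.34052888]), np.float64(26.745659615250275))
[0.52207138 0.3573435  0.54131587] [[0.45, -0.861, -0.238], [-0.893, -0.433, -0.121], [0.001, 0.267, -0.964]]
stick_a [(0.83, array([431.816, 133.896]))]
stick_a_mid [(0.6, array([279.496, 107.814]))]
caddy [(0.76, array([281.288, 128.1  ]))]
mat []
stick_b_mid [(0.56, array([416.696, 174.594]))]
[(np.float64(280.798886399401), np.float64(104.48474834637554)), (np.float64(414.31788039830417), np.float64(179.35852138748893)), (np.float64(389.88939019590975), np.float64(160.63840665642564))]
```

View pics/w1.png

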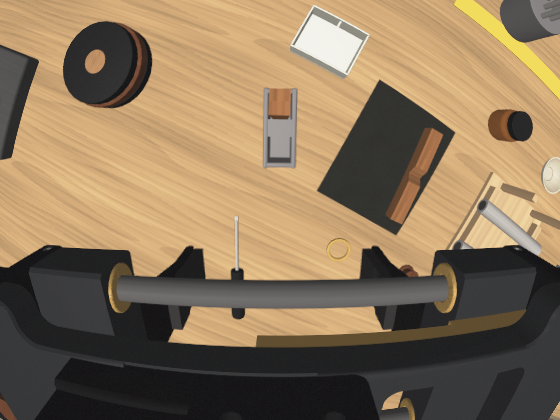

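```bash
cat >> h.py <<'E'
def rects(p,t,z,fish,n=3):
    for d in models.cut_out(p,t)[:n]:
        c=cv2.findContours(d['region'].astype(np.uint8),0,2)[0];c=max(c,key=cv2.contourArea).reshape(-1,2)
        w=np.array([atz(p,q+0.0,z,fish)[:2] for q in c],np.float32)*1000
        R=cv2.minAreaRect(w);b=cv2.boxPoints(R);i=0 if np.linalg.norm(b[1]-b[0])>np.linalg.norm(b[2]-b[1]) else 1
        v=b[i+1]-b[i];a=np.degrees(np.arctan2(v[1],v[0]));a=(a+90)%180-90
        print(t,z,round(d['confidence'],2),'c',np.round(R[0],1),'size',np.round(sorted(R[1]),1),'long-axis',round(float(a),1),'px',c.min(0),c.max(0))
E
python3 - <<'E'
from h import *
W=cap('wrist')
rects(W,'stick_a',.176,1);rects(W,'stick_b',.032,1);rects(W,'mat',.002,1,1);rects(W,'caddy',.09,1,1)
T=cap('top')
# mat corners
C=[atz(W,q,.002,1) for q in((380,80),(454,132),(397,234),(318,190))];print(np.round(C,3),np.round(np.mean(C,0),4))
d=C[0]-C[3];print(np.degrees(np.arctan2(d[1],d[0])));d=C[1]-C[2];print(np.degrees(np.arctan2(d[1],d[0])))
f=cv2.resize(W['frame'][70:180,240:330],None,fx=5,fy=5,interpolation=2)
g=cv2.resize(T['frame'][165:245,90:180],None,fx=5,fy=5,interpolation=2);g=cv2.resize(g,(450,550));cv2.imwrite('pics/c1.png',cv2.resize(np.hstack([f,g]),None,fx=.85,fy=.85))
plan([(.472,.333,.27,26.6)])
E
```

```text
stick_a 0.176 0.74 c [545.6 372.2] size [22.1 35. ] long-axis 26.9 px [272  87] [292 118]
stick_a 0.176 0.68 c [548.5 193.4] size [ 26.4 121.2] long-axis 3.7 px [388 129] [443 222]
stick_b 0.032 0.74 c [555.5 377. ] size [30.8 48.8] long-axis 26.9 px [272  87] [292 118]
stick_b 0.032 0.68 c [559.6 127.6] size [ 36.8 169.1] long-axis 3.7 px [388 129] [443 222]
mat 0.002 0.7 c [562.2 168.7] size [172.3 222.7] long-axis -1.3 px [320  80] [455 234]
caddy 0.09 0.62 c [521.1 359.8] size [ 46.4 111.7] long-axis 26.7 px [265  87] [299 167]
[[0.672 0.252 0.002]
 [0.668 0.086 0.002]
 [0.451 0.088 0.002]
 [0.455 0.257 0.002]] [0.5615 0.1708 0.002 ]
-1.4132602871976794
-0.6120402346488235
[[[0.006,0.0,0.023],0.1],[[0.006,0.0,0.024],0.1],[[0.006,0.001,0.023],0.2]]
end [0.4717 0.3327 0.2701] 26.58
```

View pics/c1.png

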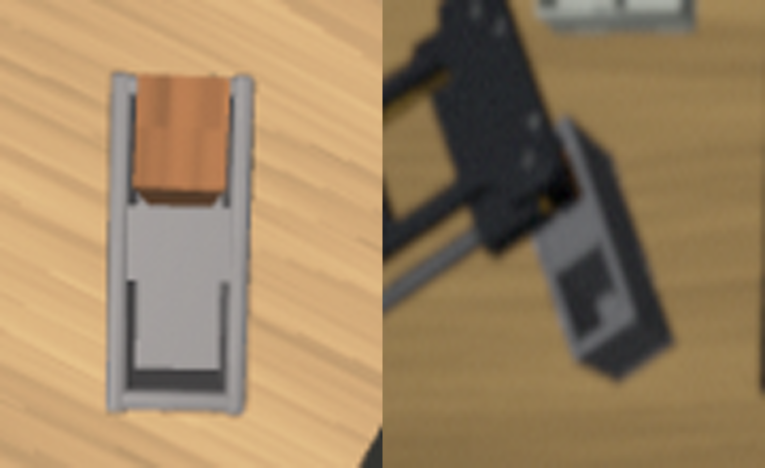

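Request:
apply_moves:
  moves:
    - [[0.006,0,0.023],0]
    - [[0.006,0,0.023],0]
    - [[0.006,0.001,0.023],0]
    - [[0,0,0],0]
    - [[0,0,0],0]

```text
time_s: 5.28
tcp_pos: [0.4717, 0.332, 0.2703]
ee_rot: [[0.891, 0.453, -0.002], [0.453, -0.891, -0.003], [-0.003, 0.002, -1.0]]
wrist_force: [-1.0, -0.0, 1.0]
gripper_width: 1.0
gripper_force: 0.0
```

Run:
```python
from h import *
print(pose()[:2])
W=cap('wrist','w2.png');print(W['eye'])
f=cv2.cvtColor(W['frame'],cv2.COLOR_BGR2HSV)
rects(W,'stick_a',.176,1,1);rects(W,'caddy',.09,1,1)
u=proj(W,(.545,.371,.176),1);print(u, place(W,'stick_a_mid'))
u=np.array(u,int);g=W['frame'][max(0,u[1]-50):u[1]+50,u[0]-60:u[0]+60]
print('crop0',u[0]-60,max(0,u[1]-50));cv2.imwrite('pics/c2.png',cv2.resize(g,None,fx=6,fy=6,interpolation=2))
```

```text
(array([0.47173147, 0.33202609, 0.27032434]), np.float64(26.94893848694086))
[0.53767371 0.36631291 0.47085025]
stick_a 0.176 0.78 c [547.6 373.3] size [25.  30.1] long-axis 27.0 px [265  97] [293 130]
caddy 0.09 0.86 c [521.6 360.2] size [ 46.5 110.5] long-axis 25.7 px [259  94] [300 188]
(np.float64(280.0511137315449), np.float64(117.10846435847398)) []
crop0 220 67
```

View pics/c2.png

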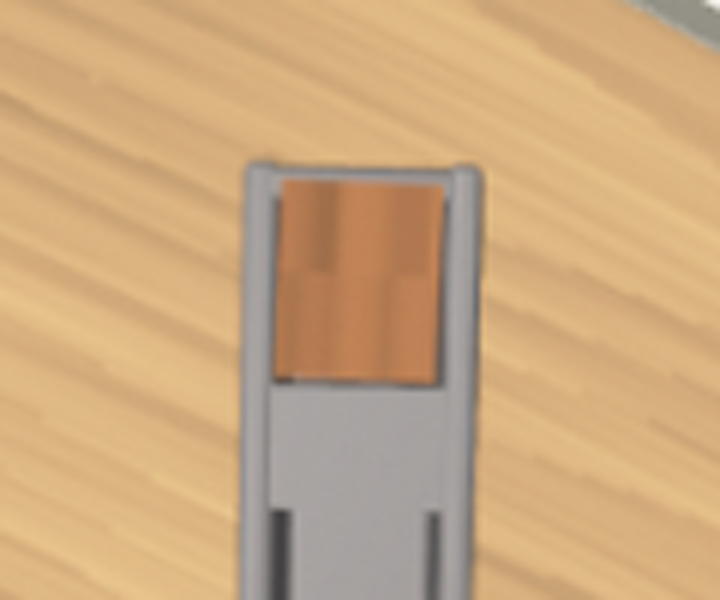

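Run:
```python
from h import *
W=cap('wrist');print(atz(W,(279.8,113.8),.176,1))
plan([(.5537,.3767,.24,26.9),(.5537,.3767,.127,26.9)])
```

```text
[0.54881478 0.3742067  0.176     ]
[[[0.031,-0.001,0.011],0.0],[[0.031,-0.001,0.011],0.0],[[0.03,-0.0,0.011],0.1],[[0.0,-0.0,0.028],-0.0],[[0.0,-0.0,0.028],-0.0]]
[[[0.0,-0.0,0.029],-0.0],[[0.0,-0.0,0.028],-0.0]]
end [0.5534 0.3765 0.1271] 26.86
```

Request:
apply_moves:
  moves:
    - [[0.031,-0.001,0.011],0]
    - [[0.031,-0.001,0.011],0]
    - [[0.031,0,0.011],0]
    - [[0,0,0.028],0]
    - [[0,0,0.028],0]

```text
time_s: 5.95
tcp_pos: [0.5559, 0.3778, 0.1822]
ee_rot: [[0.892, 0.453, 0.003], [0.453, -0.892, 0.003], [0.004, -0.001, -1.0]]
wrist_force: [-0.5, 0.3, -0.4]
gripper_width: 0.999
gripper_force: 0.0
```

Request:
apply_moves:
  moves:
    - [[0,0,0.028],0]
    - [[0,0,0.028],0]
    - [[0,0,0],0]
    - [[0,0,0],0]

```text
time_s: 6.28
tcp_pos: [0.5538, 0.3761, 0.1259]
ee_rot: [[0.891, 0.454, -0.001], [0.454, -0.891, -0.002], [-0.002, 0.001, -1.0]]
wrist_force: [0.0, 0.2, 1.7]
gripper_width: 1.004
gripper_force: 0.0
```

Request:
apply_moves:
  hand: 0
  moves:
    - [[0,0,0],0]
    - [[0,0,0],0]
    - [[0,0,0],0]
    - [[0,0,0],0]
    - [[0,0,0],0]

```text
time_s: 6.7
tcp_pos: [0.5542, 0.3768, 0.1274]
ee_rot: [[0.891, 0.453, 0.001], [0.453, -0.891, 0.001], [0.002, -0.001, -1.0]]
wrist_force: [-0.2, 0.8, 0.3]
gripper_width: 0.709
gripper_force: 0.0
```

Request:
apply_moves:
  moves:
    - [[0,0,0],0]
    - [[0,0,0],0]
    - [[0,0,0],0]

```text
time_s: 6.95
tcp_pos: [0.5539, 0.3764, 0.1262]
ee_rot: [[0.891, 0.453, 0.0], [0.453, -0.891, 0.0], [0.0, 0.0, -1.0]]
wrist_force: [1.2, 0.3, -0.9]
gripper_width: 0.483
gripper_force: 0.0
```

Run:
```python
from h import *
p,y,s=pose();print(p,y,s['gripper_width']*87,s['gripper_force'],s['wrist_force'])
print('x off', np.dot(p[:2]-[.5483,.3738],[np.cos(.47),np.sin(.47)]))
plan([(p[0],p[1],.24,26.9),(.66,.25,.26,8),(.6685,.2155,.16,-1.2),(.6685,.2155,.128,-1.2)])
```

```text
[0.55391077 0.37640167 0.12619069] 26.95131822756119 41.99586695528473 0.0 [ 1.20533697  0.28720958 -0.90613398]
x off 0.006180648782123945
[[[0.0,0.0,-0.028],0.0],[[0.0,0.0,-0.029],0.0],[[0.0,0.0,-0.028],0.0],[[0.0,0.0,-0.029],0.1],[[0.008,0.032,-0.004],3.8]]
[[[0.01,0.032,-0.004],3.8],[[0.011,0.031,-0.004],3.8],[[0.014,0.03,-0.004],3.7],[[0.015,0.029,-0.004],3.8],[[0.001,0.012,0.033],3.1]]
[[[0.002,0.011,0.034],3.0],[[0.003,0.012,0.033],3.1],[[-0.0,-0.0,0.032],-0.0]]
end [0.6689 0.2153 0.1282] -1.25
```

Request:
apply_moves:
  moves:
    - [[0,0,0],0]
    - [[0,0,0],0]
    - [[0,0,0],0]
    - [[0,0,0],0]
    - [[0,0,0],0]

```text
time_s: 7.37
tcp_pos: [0.5539, 0.3764, 0.1261]
ee_rot: [[0.891, 0.453, -0.0], [0.453, -0.891, -0.0], [-0.0, -0.0, -1.0]]
wrist_force: [-0.4, -0.3, -1.0]
gripper_width: 0.273
gripper_force: 30.0
```

Request:
apply_moves:
  moves:
    - [[0,0,-0.015],0]
    - [[0,0,-0.02],0]
    - [[0,0,0],0]

```text
time_s: 7.62
tcp_pos: [0.556, 0.3777, 0.1653]
ee_rot: [[0.891, 0.454, 0.006], [0.454, -0.891, 0.004], [0.007, -0.001, -1.0]]
wrist_force: [0.8, 0.3, 0.8]
gripper_width: 0.272
gripper_force: 30.0
```

Request:
apply_moves:
  moves:
    - [[0,0,-0.028],0]
    - [[0,0,-0.028],0]
    - [[0,0,-0.025],0]
    - [[0.008,0.032,-0.004],3.8]
    - [[0.01,0.032,-0.004],3.8]

```text
time_s: 8.03
tcp_pos: [0.5974, 0.3274, 0.2521]
ee_rot: [[0.943, 0.332, 0.003], [0.332, -0.943, 0.003], [0.003, -0.002, -1.0]]
wrist_force: [0.7, 0.7, -1.6]
gripper_width: 0.274
gripper_force: 30.0
```

Request:
apply_moves:
  moves:
    - [[0.011,0.031,-0.004],3.8]
    - [[0.014,0.03,-0.004],3.7]
    - [[0.015,0.029,-0.004],3.8]
    - [[0.001,0.012,0.02],3.1]
    - [[0.002,0.011,0.03],3]

```text
time_s: 8.45
tcp_pos: [0.6687, 0.2263, 0.2147]
ee_rot: [[1.0, 0.029, 0.007], [0.029, -1.0, 0.003], [0.007, -0.003, -1.0]]
wrist_force: [0.0, 0.2, -0.4]
gripper_width: 0.27
gripper_force: 30.0
```

Request:
apply_moves:
  moves:
    - [[0.003,0.012,0.03],3.1]
    - [[0,0,0],0]
    - [[0,0,0],0]

```text
time_s: 8.7
tcp_pos: [0.6683, 0.2144, 0.1798]
ee_rot: [[1.0, -0.02, -0.004], [-0.02, -1.0, -0.003], [-0.004, 0.003, -1.0]]
wrist_force: [0.2, 0.6, -0.8]
gripper_width: 0.272
gripper_force: 30.0
```

Run:
```python
from h import *
print(pose()[:2])
S=cap('scene');u=np.array(proj(S,(.66,.215,.1)),int);print(u)
g=S['frame'][u[1]-70:u[1]+70,u[0]-90:u[0]+90];cv2.imwrite('pics/c3.png',cv2.resize(g,None,fx=4,fy=4,interpolation=2))
plan([(.6685,.2155,.16,-1.2),(.6685,.2155,.128,-1.2)])
```

```text
(array([0.66825833, 0.21443772, 0.17975424]), np.float64(-1.1403376211119975))
[372 187]
[[[-0.001,0.0,0.022],0.1],[[-0.0,0.0,0.032],0.0]]
end [0.6687 0.2156 0.1285] -1.18
```

View pics/c3.png

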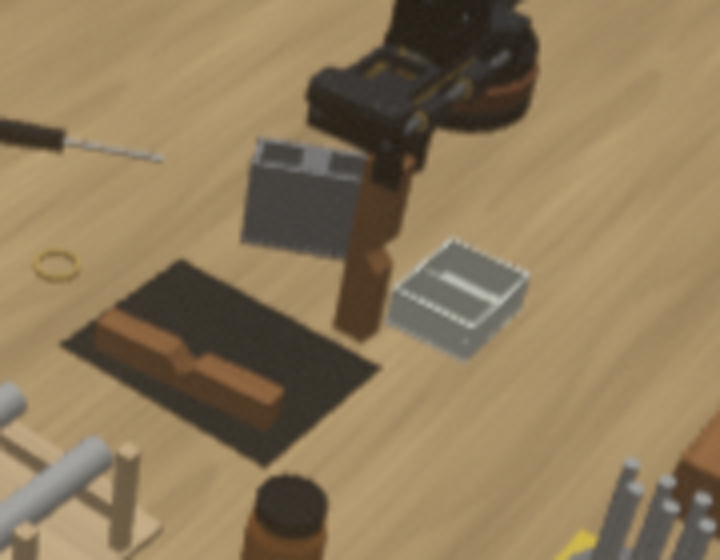

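```bash
python3 -c "
import numpy as np
a,b=21,139;f=lambda t:np.array([a*np.cos(t)-b*np.sin(t),-(a*np.sin(t)+b*np.cos(t))])
T=np.radians([0,3,6,10,15,20,25,30,35,40,45,50,55,60,65,70,75,80,84,87,90])
for i in range(20):print(round(np.degrees(T[i+1])),np.round(f(T[i+1])-f(T[i]),1), np.round(f(T[i+1])-f(0),0))"
```

```text
3 [-7.3 -0.9] [-7. -1.]
6 [-7.3 -0.5] [-15.  -1.]
10 [-9.8 -0.1] [-24.  -2.]
15 [-12.2   0.8] [-37.  -1.]
20 [-12.1   1.9] [-49.   1.]
25 [-11.9   2.9] [-61.   4.]
30 [-11.6   4. ] [-72.   8.]
35 [-11.2   5. ] [-84.  13.]
40 [-10.7   5.9] [-94.  19.]
45 [-10.2   6.8] [-104.   26.]
50 [-9.5  7.7] [-114.   34.]
55 [-8.8  8.5] [-123.   42.]
60 [-8.1  9.2] [-131.   51.]
65 [-7.2  9.9] [-138.   61.]
70 [-6.3 10.5] [-144.   72.]
75 [-5.4 11. ] [-150.   83.]
80 [-4.4 11.4] [-154.   94.]
84 [-2.8  9.4] [-157.  104.]
87 [-1.7  7.2] [-159.  111.]
90 [-1.3  7.2] [-160.  118.]
```

Request:
apply_moves:
  moves:
    - [[0,0,0.025],0]
    - [[0,0,0.022],0]
    - [[0,0,0.008],0]
    - [[0,0,0.004],0]
    - [[0,0,0],0]

```text
time_s: 9.17
tcp_pos: [0.6697, 0.2164, 0.1241]
ee_rot: [[1.0, -0.019, 0.001], [-0.019, -1.0, 0.0], [0.001, -0.0, -1.0]]
wrist_force: [-0.7, -0.5, -0.2]
gripper_width: 0.271
gripper_force: 30.0
```

Request:
apply_moves:
  moves:
    - [[0,0,0.001],0]
    - [[0,0,0],0]
    - [[0,0,0],0]

```text
time_s: 9.42
tcp_pos: [0.6699, 0.216, 0.1238]
ee_rot: [[1.0, -0.02, 0.002], [-0.02, -1.0, 0.001], [0.002, -0.001, -1.0]]
wrist_force: [-0.0, -1.0, -0.4]
gripper_width: 0.273
gripper_force: 30.0
```

Request:
apply_moves:
  moves:
    - [[-0.006,0,0],0]
    - [[-0.006,0,0],0]
    - [[-0.006,0,0],0]

```text
time_s: 9.67
tcp_pos: [0.6505, 0.2159, 0.1224]
ee_rot: [[1.0, -0.02, 0.0], [-0.02, -1.0, 0.0], [0.0, -0.0, -1.0]]
wrist_force: [0.4, -0.2, -1.3]
gripper_width: 0.272
gripper_force: 30.0
```

Request:
apply_moves:
  moves:
    - [[0.009,0,0],0]
    - [[0.009,0,0],0]
    - [[0,0,0.001],0]
    - [[0,0,0.001],0]
    - [[0,0,0],0]

```text
time_s: 10.08
tcp_pos: [0.6705, 0.2157, 0.1221]
ee_rot: [[1.0, -0.02, 0.004], [-0.02, -1.0, 0.001], [0.004, -0.001, -1.0]]
wrist_force: [0.7, -1.2, 4.6]
gripper_width: 0.276
gripper_force: 30.0
```

Request:
apply_moves:
  moves:
    - [[0,0,0.001],0]
    - [[0,0,0.001],0]
    - [[0,0,0],0]

```text
time_s: 10.33
tcp_pos: [0.6713, 0.2159, 0.122]
ee_rot: [[1.0, -0.019, 0.007], [-0.019, -1.0, 0.001], [0.007, -0.001, -1.0]]
wrist_force: [0.9, -1.1, 8.8]
gripper_width: 0.277
gripper_force: 30.0
```

Request:
apply_moves:
  moves:
    - [[-0.007,0,0],0]
    - [[-0.007,0,0],0]
    - [[-0.01,0,0],0]

```text
time_s: 10.58
tcp_pos: [0.6491, 0.2169, 0.1228]
ee_rot: [[1.0, -0.019, 0.011], [-0.019, -1.0, 0.003], [0.011, -0.003, -1.0]]
wrist_force: [1.9, -0.8, 9.8]
gripper_width: 0.272
gripper_force: 30.0
```

Request:
apply_moves:
  moves:
    - [[-0.012,0,0.001],0]
    - [[-0.012,0,0.002],0]

```text
time_s: 10.75
tcp_pos: [0.6243, 0.2175, 0.1202]
ee_rot: [[1.0, -0.019, 0.01], [-0.019, -1.0, 0.003], [0.01, -0.003, -1.0]]
wrist_force: [-0.6, -0.6, 12.0]
gripper_width: 0.272
gripper_force: 30.0
```

Run:
```python
from h import *
print(pose()[0],pose()[2]['wrist_force'])
S=cap('scene');u=np.array(proj(S,(.66,.215,.1)),int)
g=S['frame'][u[1]-70:u[1]+70,u[0]-90:u[0]+90];cv2.imwrite('pics/c4.png',cv2.resize(g,None,fx=4,fy=4,interpolation=2))
```

```text
[0.62433197 0.21746861 0.12019286] [-0.57617009 -0.57029595 12.03174486]
```

View pics/c4.png

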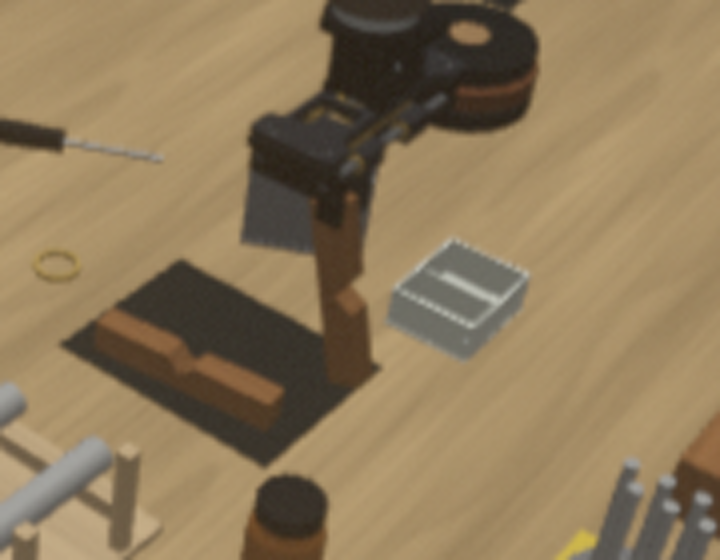

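Request:
apply_moves:
  moves:
    - [[-0.012,0,0.003],0]
    - [[-0.012,0,0.004],0]
    - [[-0.011,0,0.005],0]
    - [[-0.011,0,0.006],0]

```text
time_s: 11.13
tcp_pos: [0.5762, 0.2183, 0.1024]
ee_rot: [[1.0, -0.018, 0.006], [-0.018, -1.0, 0.002], [0.006, -0.002, -1.0]]
wrist_force: [-7.2, -0.1, 16.2]
gripper_width: 0.276
gripper_force: 30.0
```

Request:
apply_moves:
  moves:
    - [[-0.01,0,0.007],0]
    - [[-0.01,0,0.008],0]
    - [[-0.009,0,0.008],0]
    - [[-0.008,0,0.009],0]

```text
time_s: 11.47
tcp_pos: [0.5358, 0.2182, 0.0675]
ee_rot: [[1.0, -0.019, -0.001], [-0.019, -1.0, 0.0], [-0.001, -0.0, -1.0]]
wrist_force: [-6.7, 0.1, 9.0]
gripper_width: 0.27
gripper_force: 30.0
```

Request:
apply_moves:
  moves:
    - [[-0.007,0,0.01],0]
    - [[-0.006,0,0.01],0]
    - [[-0.005,0,0.011],0]

```text
time_s: 11.72
tcp_pos: [0.5186, 0.2185, 0.0347]
ee_rot: [[1.0, -0.02, -0.001], [-0.02, -1.0, 0.0], [-0.001, -0.0, -1.0]]
wrist_force: [-2.7, 0.2, 4.2]
gripper_width: 0.272
gripper_force: 30.0
```

Request:
apply_moves:
  moves:
    - [[-0.004,0,0.01],0]
    - [[-0.003,0,0.008],0]
    - [[-0.002,0,0.005],0]
    - [[0,0,0],0]
    - [[0,0,0],0]

```text
time_s: 12.13
tcp_pos: [0.5112, 0.2187, 0.011]
ee_rot: [[1.0, -0.02, -0.0], [-0.02, -1.0, -0.0], [-0.0, 0.0, -1.0]]
wrist_force: [-0.9, -1.1, -0.6]
gripper_width: 0.273
gripper_force: 30.0
```

Request:
apply_moves:
  moves:
    - [[-0.001,0,0.003],0]
    - [[0,0,0.002],0]
    - [[0,0,0],0]
    - [[0,0,0],0]

```text
time_s: 12.47
tcp_pos: [0.5105, 0.2189, 0.0063]
ee_rot: [[1.0, -0.02, 0.0], [-0.02, -1.0, 0.0], [0.0, -0.0, -1.0]]
wrist_force: [-1.2, -0.4, 1.1]
gripper_width: 0.273
gripper_force: 30.0
```

Request:
apply_moves:
  hand: 0.05
  moves:
    - [[0,0,0],0]
    - [[0,0,0],0]
    - [[0,0,0],0]
    - [[0,0,0],0]
    - [[0,0,0],0]

```text
time_s: 12.88
tcp_pos: [0.5102, 0.2187, 0.0061]
ee_rot: [[1.0, -0.02, -0.0], [-0.02, -1.0, -0.0], [-0.0, 0.0, -1.0]]
wrist_force: [-0.4, -0.4, -0.3]
gripper_width: 0.536
gripper_force: 0.0
```

Request:
apply_moves:
  moves:
    - [[0,0,-0.03],0]
    - [[0,0,-0.035],0]
    - [[-0.02,0,-0.035],0]
    - [[-0.03,0.02,-0.035],0]
    - [[-0.03,0.02,-0.035],0]

```text
time_s: 13.3
tcp_pos: [0.4392, 0.187, 0.1654]
ee_rot: [[1.0, -0.02, 0.0], [-0.02, -1.0, 0.0], [0.0, -0.0, -1.0]]
wrist_force: [-0.3, 1.3, -0.2]
gripper_width: 0.577
gripper_force: 0.0
```

Request:
apply_moves:
  hand: 0.06
  moves:
    - [[-0.02,0.01,-0.03],0]
    - [[0,0,0],0]
    - [[0,0,0],0]
    - [[0,0,0],0]

```text
time_s: 13.63
tcp_pos: [0.4193, 0.1774, 0.1942]
ee_rot: [[1.0, -0.02, 0.0], [-0.02, -1.0, 0.001], [0.0, -0.001, -1.0]]
wrist_force: [0.7, -0.3, -0.4]
gripper_width: 0.684
gripper_force: 0.0
```

Run:
```python
from h import *
print(pose()[:2])
W=cap('wrist','w5.png');print(W['eye'])
for t in 'stick_a_mid stick_b_mid rack_place1 rack_seat'.split(): print(t,[(c,np.round(u),np.round(atz(W,u,z,1),4)) for z in(.017,) for c,u in place(W,t,4)])
rects(W,'stick_a',.032,1)
```

```text
(array([0.41933654, 0.17737881, 0.19420362]), np.float64(-1.153847098082986))
[0.49285529 0.17646578 0.39494216]
stick_a_mid [(0.95, array([245.,  59.]), array([0.576 , 0.2165, 0.017 ]))]
stick_b_mid [(0.98, array([328.,  72.]), array([0.5589, 0.1218, 0.017 ]))]
rack_place1 [(0.63, array([487., 102.]), array([ 0.5373, -0.0945,  0.017 ])), (0.6, array([546., 114.]), array([ 0.5355, -0.2131,  0.017 ]))]
rack_seat [(0.66, array([539., 109.]), array([ 0.5407, -0.1975,  0.017 ]))]
stick_a 0.032 0.84 c [559.3 124. ] size [ 28.8 169.8] long-axis 3.7 px [310   0] [346 144]
stick_a 0.032 0.76 c [568.3 216.5] size [ 28.9 155.5] long-axis -1.3 px [231   0] [257 131]
```

View pics/w5.png

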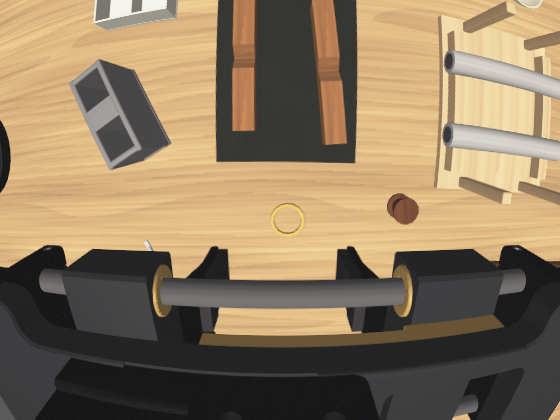

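Run:
```python
from h import *
plan([(.43,-.12,.30,-1.4)],step=.038)
```

```text
[[[0.002,0.033,-0.012],0.0],[[0.002,0.033,-0.012],0.0],[[0.002,0.033,-0.012],0.0],[[0.002,0.033,-0.012],0.0],[[0.002,0.033,-0.012],0.0]]
[[[0.002,0.033,-0.012],0.1],[[0.002,0.033,-0.012],0.0],[[0.001,0.033,-0.011],0.1],[[0.002,0.033,-0.012],0.0]]
end [ 0.4303 -0.12    0.3001] -1.36
```

Request:
apply_moves:
  moves:
    - [[0.002,0.033,-0.012],0]
    - [[0.002,0.033,-0.012],0]
    - [[0.002,0.033,-0.012],0]
    - [[0.002,0.033,-0.012],0]
    - [[0.002,0.033,-0.012],0]

```text
time_s: 14.35
tcp_pos: [0.4261, 0.0108, 0.2543]
ee_rot: [[1.0, -0.019, -0.001], [-0.019, -1.0, -0.0], [-0.001, 0.001, -1.0]]
wrist_force: [1.1, -0.1, 0.0]
gripper_width: 0.69
gripper_force: 0.0
```

Request:
apply_moves:
  moves:
    - [[0.002,0.033,-0.012],0]
    - [[0.002,0.033,-0.012],0]
    - [[0.001,0.033,-0.011],0]
    - [[0.002,0.033,-0.012],0]

```text
time_s: 14.68
tcp_pos: [0.4303, -0.1215, 0.3013]
ee_rot: [[1.0, -0.02, -0.001], [-0.02, -1.0, 0.0], [-0.001, -0.0, -1.0]]
wrist_force: [1.2, -0.2, -0.7]
gripper_width: 0.688
gripper_force: 0.0
```

Request:
apply_moves:
  moves:
    - [[0,0,0],0]
    - [[0,0,0],0]
    - [[0,0,0],0]

```text
time_s: 14.93
tcp_pos: [0.4304, -0.1198, 0.3003]
ee_rot: [[1.0, -0.021, -0.002], [-0.021, -1.0, 0.0], [-0.002, -0.0, -1.0]]
wrist_force: [0.1, 0.3, -0.6]
gripper_width: 0.69
gripper_force: 0.0
```

Run:
```python
from h import *
print(pose()[:2])
W=cap('wrist','w6.png');S=cap('scene');T=cap('top');print(W['eye'])
for t,z in(('rack_place1',.051),('rack_seat',.088),('mandrel',.033),('mandrel_end1',.033),('rack',0)):
    for p,n,f in((W,'W',1),(T,'T',0),(S,'S',0)): print(t,n,[(c,np.round(u),np.round(atz(p,u,z,f)[:2],4)) for c,u in place(p,t,3)])
rects(W,'lower_a',.036,1,4);rects(W,'lower_a',.045,1,2);rects(W,'rack',.0,1,2);rects(T,'lower_a',.036,0);rects(S,'lower_a',.036,0)
d=[d['region'] for d in models.cut_out(T,'mandrel')[:3]]
rects(T,'mandrel',.033,0,3)
```

```text
(array([ 0.4304168 , -0.11979109,  0.30025552]), np.float64(-1.1927192440041292))
[ 0.50431629 -0.12070592  0.5008547 ]
rack_place1 W [(0.79, array([244., 105.]), array([ 0.5372, -0.0701])), (0.62, array([323., 106.]), array([ 0.5334, -0.1776]))]
rack_place1 T [(0.43, array([341., 286.]), array([ 0.2871, -0.2019]))]
rack_place1 S [(0.82, array([258., 243.]), array([ 0.5208, -0.181 ])), (0.75, array([283., 227.]), array([ 0.5294, -0.0787])), (0.47, array([356., 178.]), array([0.5594, 0.2833]))]
rack_seat W [(0.85, array([282., 107.]), array([ 0.5306, -0.122 ]))]
rack_seat T []
rack_seat S [(0.59, array([277., 228.]), array([ 0.5455, -0.1239]))]
mandrel W [(0.8, array([482., 264.]), array([ 0.2744, -0.4802])), (0.68, array([458., 125.]), array([ 0.5161, -0.3973]))]
mandrel T [(0.88, array([439., 291.]), array([ 0.2663, -0.4771])), (0.66, array([404., 204.]), array([ 0.5128, -0.3961])), (0.62, array([385., 120.]), array([ 0.7695, -0.3579]))]
mandrel S [(0.85, array([199., 291.]), array([ 0.5132, -0.4039])), (0.66, array([120., 269.]), array([ 0.2897, -0.5005])), (0.61, array([276., 345.
[... 1220 characters left out ...]
size [ 68.5 196.6] long-axis 87.4 px [218  86] [346 131]
lower_a 0.036 0.71 c [735.6  -0.9] size [59.2 77.5] long-axis -0.9 px [255 121] [275 146]
lower_a 0.036 0.64 c [391.1  23.3] size [21.9 24.1] long-axis 43.8 px [256 245] [263 255]
lower_a 0.036 0.94 c [ 579.5 -124.8] size [ 34.9 216.1] long-axis 88.3 px [259 227] [309 268]
lower_a 0.036 0.83 c [ 490.6 -122.2] size [ 37.3 218. ] long-axis 87.9 px [237 213] [288 252]
lower_a 0.036 0.36 c [251.5 267.3] size [41.5 99. ] long-axis 24.5 px [274 146] [299 154]
mandrel 0.033 0.93 c [ 512.4 -397.6] size [ 30.4 199.7] long-axis 1.1 px [397 171] [412 239]
mandrel 0.033 0.92 c [ 762.5 -367.1] size [ 30.9 203.8] long-axis 1.1 px [381  90] [395 155]
```

View pics/w6.png

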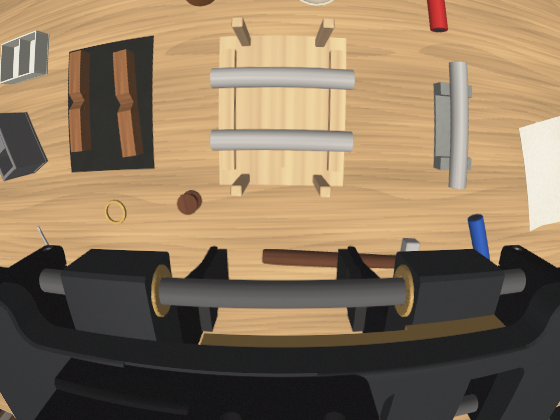

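Run:
```python
from h import *
W=cap('wrist')
C=np.array([atz(W,q,.012,1) for q in((220,38),(346,38),(344,184),(220,184))]);print(np.round(C,3).tolist(),C.mean(0))
for t in('stick_a_mid','stick_b_mid'):print(t,[(c,np.round(atz(W,u,.017,1),4)) for c,u in place(W,t,3)])
rects(W,'stick_a',.024,1,2)
plan([(.48,.02,.26,1),(.5575,.122,.10,3.7),(.5575,.122,.006,3.7)],step=.038)
```

```text
[[0.648, -0.031, 0.012], [0.645, -0.221, 0.012], [0.417, -0.215, 0.012], [0.421, -0.024, 0.012]] [ 0.53278893 -0.12280698  0.012     ]
stick_a_mid [(0.69, array([0.5735, 0.2188, 0.017 ]))]
stick_b_mid [(0.71, array([0.5586, 0.1187, 0.017 ])), (0.71, array([ 0.5317, -0.1249,  0.017 ]))]
stick_a 0.024 0.82 c [578.6 213.1] size [ 46.1 174.5] long-axis -2.0 px [69 50] [ 91 151]
stick_a 0.024 0.56 c [561.3 119.9] size [ 39.3 173.7] long-axis 3.8 px [113  50] [143 156]
[[[0.009,-0.028,0.008],-0.4],[[0.01,-0.028,0.008],-0.4],[[0.01,-0.028,0.008],-0.4],[[0.01,-0.028,0.009],-0.5],[[0.01,-0.028,0.008],-0.4]]
[[[0.013,-0.017,0.027],-0.5],[[0.013,-0.017,0.027],-0.4],[[0.013,-0.016,0.027],-0.5],[[0.014,-0.017,0.026],-0.4],[[0.014,-0.016,0.027],-0.5]]
[[[0.014,-0.016,0.026],-0.4],[[-0.0,-0.0,0.031],-0.0],[[-0.0,-0.0,0.032],-0.0],[[-0.0,-0.0,0.031],-0.0]]
end [0.5578 0.1218 0.0062] 3.65
```

Request:
apply_moves:
  moves:
    - [[0.009,-0.028,0.008],-0.4]
    - [[0.01,-0.028,0.008],-0.4]
    - [[0.01,-0.028,0.008],-0.4]
    - [[0.01,-0.028,0.009],-0.5]
    - [[0.01,-0.028,0.008],-0.4]

```text
time_s: 16.8
tcp_pos: [0.4806, 0.0211, 0.2598]
ee_rot: [[1.0, 0.017, 0.0], [0.017, -1.0, 0.0], [0.0, -0.0, -1.0]]
wrist_force: [-0.4, -0.7, -0.7]
gripper_width: 0.691
gripper_force: 0.0
```

Request:
apply_moves:
  moves:
    - [[0.013,-0.017,0.027],-0.5]
    - [[0.014,-0.017,0.027],-0.4]
    - [[0.013,-0.016,0.027],-0.5]
    - [[0.014,-0.017,0.026],-0.4]
    - [[0.014,-0.016,0.027],-0.5]

```text
time_s: 17.22
tcp_pos: [0.5464, 0.1061, 0.1251]
ee_rot: [[0.998, 0.058, 0.001], [0.058, -0.998, 0.0], [0.001, -0.0, -1.0]]
wrist_force: [0.1, 0.2, -0.3]
gripper_width: 0.691
gripper_force: 0.0
```

Request:
apply_moves:
  moves:
    - [[0.014,-0.016,0.026],-0.4]
    - [[0,0,0],0]
    - [[0,0,0],0]

```text
time_s: 17.47
tcp_pos: [0.5581, 0.1219, 0.098]
ee_rot: [[0.998, 0.065, -0.004], [0.065, -0.998, -0.002], [-0.004, 0.002, -1.0]]
wrist_force: [0.2, 0.3, -0.9]
gripper_width: 0.687
gripper_force: 0.0
```

Run:
```python
from h import *
plan([(.5585,.122,.04,3.7),(.5585,.122,.006,3.7)])
```

```text
[[[0.0,-0.0,0.029],0.0],[[0.0,-0.0,0.029],0.0],[[0.0,-0.0,0.034],0.0]]
end [0.5581 0.1219 0.006 ] 3.7
```

Request:
apply_moves:
  moves:
    - [[0,0,0.029],0]
    - [[0,0,0.029],0]
    - [[0,0,0.02],0]
    - [[0,0,0.014],0]
    - [[0,0,0],0]

```text
time_s: 17.88
tcp_pos: [0.5571, 0.1205, 0.0069]
ee_rot: [[0.998, 0.063, -0.004], [0.063, -0.998, -0.002], [-0.004, 0.001, -1.0]]
wrist_force: [0.1, -0.4, -0.3]
gripper_width: 0.689
gripper_force: 0.0
```

Request:
apply_moves:
  hand: 0
  moves:
    - [[0,0,0],0]
    - [[0,0,0],0]
    - [[0,0,0],0]
    - [[0,0,0],0]
    - [[0,0,0],0]

```text
time_s: 18.3
tcp_pos: [0.5594, 0.122, 0.0093]
ee_rot: [[0.998, 0.064, 0.002], [0.064, -0.998, 0.001], [0.002, -0.001, -1.0]]
wrist_force: [0.1, 0.5, -1.1]
gripper_width: 0.399
gripper_force: 0.0
```

Request:
apply_moves:
  moves:
    - [[0,0,0],0]
    - [[0,0,0],0]
    - [[0,0,0],0]
    - [[0,0,0],0]

```text
time_s: 18.63
tcp_pos: [0.5587, 0.1218, 0.0082]
ee_rot: [[0.998, 0.064, -0.0], [0.064, -0.998, -0.0], [-0.0, 0.0, -1.0]]
wrist_force: [0.8, 0.4, 0.6]
gripper_width: 0.095
gripper_force: 0.0
```

Run:
```python
from h import *
p,y,s=pose();print(p,y,s['gripper_force'])
c=np.array([.5327,-.1228]);a=np.radians(-1.7);q2=c+.055*np.array([np.sin(a),-np.cos(a)]);q1=c-.055*np.array([np.sin(a),-np.cos(a)]);print(q1,q2)
z=p[2]+.049
plan([(p[0],p[1],.12,y),(q2[0],q2[1],.20,-1.7),(*q2,z+.03,-1.7),(*q2,z,-1.7)])
```

```text
[0.55874089 0.12179381 0.00817884] 3.6545879605230494 0.0
[ 0.53433164 -0.06782421] [ 0.53106836 -0.17777579]
[[[0.0,0.0,-0.028],-0.0],[[0.0,0.0,-0.028],-0.0],[[0.0,0.0,-0.028],-0.0],[[0.0,0.0,-0.028],-0.0],[[-0.005,0.033,-0.009],0.6]]
[[[-0.005,0.033,-0.009],0.6],[[-0.005,0.033,-0.009],0.6],[[-0.004,0.033,-0.009],0.6],[[-0.004,0.033,-0.009],0.6],[[-0.003,0.033,-0.009],0.6]]
[[[-0.003,0.034,-0.009],0.6],[[-0.003,0.033,-0.008],0.6],[[-0.002,0.034,-0.009],0.6],[[-0.0,-0.0,0.028],-0.0],[[-0.0,-0.0,0.028],-0.0]]
[[[-0.0,-0.0,0.029],-0.0],[[-0.0,-0.0,0.028],-0.0],[[-0.0,-0.0,0.03],-0.0]]
end [ 0.5312 -0.178   0.0572] -1.75
```

Run:
```python
from h import *
p,y,s=pose();print(p,y,s['gripper_force'],s['gripper_width'],s['wrist_force'])
S=cap('scene');W=cap('wrist')
for n,P,f in(('S',S,0),('W',W,1)):
  for t in('stick_a_mid','stick_b_mid'):print(n,t,[(c,np.round(u),np.round(atz(P,u,.017,f),4)) for c,u in place(P,t,3)])
u=np.array(proj(S,(.56,.15,.03)),int);g=S['frame'][u[1]-50:u[1]+50,u[0]-67:u[0]+66]
cv2.imwrite('pics/c7.png',np.hstack([cv2.resize(g,(399,300),interpolation=2),cv2.resize(W['frame'],(400,300))]))
```

```text
[0.55874089 0.12179381 0.00817884] 3.6545879605230494 0.0 0.09478169115075652 [0.80087527 0.38669168 0.59564291]
S stick_a_mid [(0.55, array([345., 197.]), array([0.5711, 0.2039, 0.017 ]))]
S stick_b_mid [(0.97, array([326., 207.]), array([0.5523, 0.1198, 0.017 ]))]
W stick_a_mid [(0.95, array([134., 214.]), array([0.5741, 0.2209, 0.017 ]))]
W stick_b_mid [(0.87, array([282., 247.]), array([0.5586, 0.122 , 0.017 ]))]
```

View pics/c7.png

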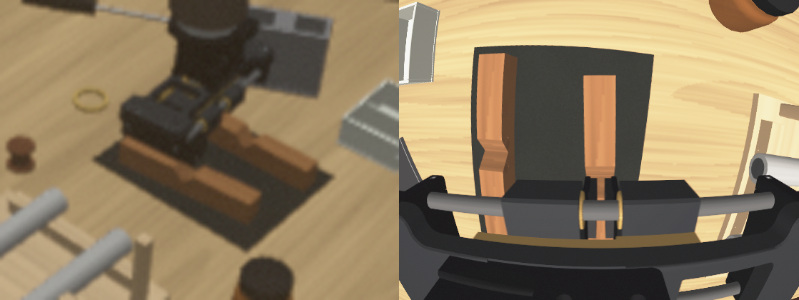

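Request:
apply_moves:
  hand: 0.05
  moves:
    - [[0,0,0],0]
    - [[0,0,0],0]
    - [[0,0,0],0]
    - [[0,0,0],0]
    - [[0,0,0],0]

```text
time_s: 19.35
tcp_pos: [0.5588, 0.1218, 0.0082]
ee_rot: [[0.998, 0.064, 0.0], [0.064, -0.998, 0.0], [0.0, -0.0, -1.0]]
wrist_force: [-0.3, -0.2, 1.3]
gripper_width: 0.301
gripper_force: 0.0
```

Request:
apply_moves:
  moves:
    - [[0,0,0],0]
    - [[-0.013,0,0.001],0]
    - [[-0.012,0,0.002],0]
    - [[0,0,0.001],0]
    - [[0,0,0],0]

```text
time_s: 19.77
tcp_pos: [0.5337, 0.1202, 0.0042]
ee_rot: [[0.998, 0.064, -0.0], [0.064, -0.998, -0.0], [-0.0, 0.0, -1.0]]
wrist_force: [-0.1, -0.5, 0.3]
gripper_width: 0.563
gripper_force: 0.0
```

Request:
apply_moves:
  hand: 0
  moves:
    - [[0,0,0],0]
    - [[0,0,0],0]
    - [[0,0,0],0]
    - [[0,0,0],0]
    - [[0,0,0],0]

```text
time_s: 20.18
tcp_pos: [0.5341, 0.1202, 0.0042]
ee_rot: [[0.998, 0.064, 0.0], [0.064, -0.998, 0.0], [0.0, -0.0, -1.0]]
wrist_force: [-0.2, 0.4, 0.0]
gripper_width: 0.279
gripper_force: 0.0
```

Request:
apply_moves:
  moves:
    - [[0,0,0],0]
    - [[0,0,0],0]

```text
time_s: 20.35
tcp_pos: [0.5339, 0.1202, 0.0042]
ee_rot: [[0.998, 0.064, 0.0], [0.064, -0.998, -0.0], [0.0, 0.0, -1.0]]
wrist_force: [0.3, -0.5, 0.7]
gripper_width: 0.127
gripper_force: 0.0
```

Request:
apply_moves:
  moves:
    - [[0,0,0],0]
    - [[0,0,0],0]
    - [[0,0,0],0]

```text
time_s: 20.6
tcp_pos: [0.5338, 0.1202, 0.0042]
ee_rot: [[0.998, 0.064, -0.0], [0.064, -0.998, -0.0], [-0.0, 0.0, -1.0]]
wrist_force: [-0.3, -0.3, -0.4]
gripper_width: 0.013
gripper_force: 0.0
```

Run:
```python
from h import *
p,y,s=pose();print(p,s['gripper_force'],s['gripper_width'],s['wrist_force'],s['moment'])
S=cap('scene');W=cap('wrist','w8.png');T=cap('top')
for n,P,f in(('S',S,0),('W',W,1),('T',T,0)):
  print(n,[(c,np.round(u),np.round(atz(P,u,.017,f),4)) for c,u in place(P,'stick_b_mid',3)])
# brown extent across several rows in the wrist image
h=cv2.cvtColor(W['frame'],cv2.COLOR_BGR2HSV)
for x in(.635,.61,.59,.575,.565,.555,.545,.54,.535,.53,.525,.515,.50,.48):
    yc=.1215+.065*(x-.5587);v=[]
    for dy in np.arange(-.020,.021,.002):
        u=proj(W,(x,yc-dy,.032),1);a,b=int(round(u[0])),int(round(u[1]))
        if not(0<=b<420): continue
        q=h[b,a];v.append('B' if (q[0]<14 and q[1]>90 and q[2]>60) else ('k' if q[2]<60 else 'g'))
    print(x,''.join(v),int(u[1]))
```

```text
[0.53381296 0.12020951 0.00420793] 0.0 0.013287606996998496 [-0.30526887 -0.3107799  -0.37935203] [-0.04188918  0.03827621  0.00210612]
S [(0.6, array([328., 207.]), array([0.5574, 0.1209, 0.017 ])), (0.21, array([285., 246.]), array([ 0.5663, -0.1102,  0.017 ]))]
W [(0.87, array([282., 210.]), array([0.5586, 0.1219, 0.017 ]))]
T []
0.635 ggggBBBBBBBBBBBBggggg 78
0.61 ggggBBBBBBBBBBBBggggg 125
0.59 ggggBBBBBBBBBBBBggggg 162
0.575 ggggBBBBBggBBBBBggggg 190
0.565 ggggBBBBBBBBBBBBggggg 208
0.555 ggggBBBBBBBBBBBBggggg 225
0.545 ggggBBBBBBBBBBBBggggg 242
0.54 ggggBkkBBBBBBkkBggggg 250
0.535 kkkkkkkkkkBkkkkkkkkkk 258
0.53 kkkkkkkkkkBkkkkgkkkkk 266
0.525 kkkkggkkkkBkkkggkkkkk 274
0.515 ggggggggggggggggggggg 288
0.5 ggggggggggBgggggggggg 309
0.48 ggggkkBBBBBgggggggggg 335
```

Run:
```python
from h import *
print(r.pinch_z)
W=cap('wrist');p=pose()[0]
for z in (.0,.0042,.015,.023,.03,.035,.04,.05,.06,.08): print(z,[np.round(proj(W,(p[0]+dx,p[1],z),1),1) for dx in(0,.0095)])
h=cv2.cvtColor(W['frame'],cv2.COLOR_BGR2HSV)
for c in (270,276,282,288,294): print(c,[(rr,int(h[rr,c,0]),int(h[rr,c,1]),int(h[rr,c,2])) for rr in range(236,300,4)])
```

```text
0.0187
0.0 [array([282.6, 239.8]), array([283.5, 226.3])]
0.0042 [array([282.6, 242. ]), array([283.5, 228.3])]
0.015 [array([282.7, 247.9]), array([283.6, 233.6])]
0.023 [array([282.7, 252.7]), array([283.7, 237.9])]
0.03 [array([282.8, 257.2]), array([283.8, 242. ])]
0.035 [array([282.8, 260.6]), array([283.9, 245. ])]
0.04 [array([282.8, 264.2]), array([283.9, 248.3])]
0.05 [array([282.9, 271.9]), array([284.1, 255.3])]
0.06 [array([283. , 280.5]), array([284.2, 263.2])]
0.08 [array([283.2, 300.8]), array([284.6, 281.9])]
270 [(236, 13, 136, 163), (240, 12, 137, 197), (244, 13, 140, 209), (248, 130, 26, 30), (252, 135, 16, 32), (256, 150, 26, 29), (260, 140, 24, 32), (264, 130, 24, 32), (268, 0, 8, 31), (272, 135, 13, 39), (276, 150, 8, 31), (280, 150, 4, 60), (284, 15, 7, 78), (288, 8, 10, 100), (292, 15, 9, 117), (296, 15, 8, 127)]
276 [(236, 13, 136, 161), (240, 13, 140, 199), (244, 13, 140, 212), (248, 12, 140, 212), (252, 135, 13, 39), (256, 150, 13, 39), (260, 0, 7, 38), (264, 150, 13, 38), (268, 0, 13, 40), (272, 0, 7, 37), (276, 0, 7, 39), (280, 150, 4, 60), (284, 30, 3, 7
[... 316 characters left out ...]
(284, 30, 3, 77), (288, 15, 10, 99), (292, 15, 9, 117), (296, 12, 10, 128)]
288 [(236, 13, 134, 162), (240, 13, 138, 200), (244, 13, 138, 214), (248, 13, 138, 214), (252, 0, 7, 38), (256, 170, 20, 39), (260, 150, 13, 39), (264, 0, 0, 36), (268, 90, 7, 39), (272, 120, 7, 39), (276, 150, 7, 38), (280, 0, 4, 61), (284, 30, 7, 78), (288, 15, 10, 99), (292, 15, 9, 117), (296, 15, 8, 127)]
294 [(236, 12, 137, 162), (240, 12, 140, 206), (244, 13, 140, 215), (248, 150, 25, 31), (252, 0, 0, 29), (256, 135, 16, 31), (260, 135, 16, 31), (264, 135, 16, 31), (268, 0, 0, 35), (272, 120, 7, 39), (276, 140, 22, 35), (280, 15, 8, 61), (284, 30, 3, 78), (288, 15, 10, 100), (292, 8, 9, 118), (296, 15, 8, 127)]
```

Request:
apply_moves:
  hand: 0.05
  moves:
    - [[0,0,0],0]
    - [[0,0,0],0]
    - [[0,0,0],0]
    - [[0,0,0],0]
    - [[0,0,0],0]

```text
time_s: 21.37
tcp_pos: [0.5338, 0.1202, 0.0042]
ee_rot: [[0.998, 0.064, -0.0], [0.064, -0.998, -0.0], [-0.0, 0.0, -1.0]]
wrist_force: [0.2, -0.0, -0.5]
gripper_width: 0.302
gripper_force: 0.0
```

Request:
apply_moves:
  moves:
    - [[0,0,0],0]
    - [[0,0,0],0]
    - [[0,0,0.003],0]
    - [[0,0,0.003],0]
    - [[0,0,0],0]

```text
time_s: 21.78
tcp_pos: [0.5332, 0.1199, -0.0026]
ee_rot: [[0.998, 0.063, -0.001], [0.063, -0.998, -0.001], [-0.001, 0.001, -1.0]]
wrist_force: [-0.3, -0.2, -0.1]
gripper_width: 0.563
gripper_force: 0.0
```

Request:
apply_moves:
  moves:
    - [[0,0,0.004],0]
    - [[0,0,0.004],0]
    - [[0,0,0.004],0]
    - [[0,0,0],0]

```text
time_s: 22.12
tcp_pos: [0.533, 0.1198, -0.0149]
ee_rot: [[0.998, 0.063, -0.002], [0.063, -0.998, -0.001], [-0.002, 0.001, -1.0]]
wrist_force: [0.2, -0.8, 0.2]
gripper_width: 0.575
gripper_force: 0.0
```

Request:
apply_moves:
  moves:
    - [[0,0,0.004],0]
    - [[0,0,0.003],0]
    - [[0,0,0],0]
    - [[0,0,0],0]

```text
time_s: 22.45
tcp_pos: [0.5337, 0.1201, -0.021]
ee_rot: [[0.998, 0.064, -0.0], [0.064, -0.998, -0.0], [-0.0, 0.0, -1.0]]
wrist_force: [0.3, -1.2, -0.1]
gripper_width: 0.574
gripper_force: 0.0
```

Request:
apply_moves:
  moves:
    - [[0,0,0.003],0]
    - [[0,0,0.002],0]
    - [[0,0,0],0]
    - [[0,0,0],0]

```text
time_s: 22.78
tcp_pos: [0.5337, 0.1201, -0.0259]
ee_rot: [[0.998, 0.064, -0.0], [0.064, -0.998, -0.0], [-0.0, 0.0, -1.0]]
wrist_force: [-0.2, 0.5, 1.0]
gripper_width: 0.57
gripper_force: 0.0
```

Request:
apply_moves:
  moves:
    - [[0,0,0.003],0]
    - [[0,0,0],0]
    - [[0,0,0],0]

```text
time_s: 23.03
tcp_pos: [0.5337, 0.1201, -0.029]
ee_rot: [[0.998, 0.064, -0.0], [0.064, -0.998, -0.0], [-0.0, 0.0, -1.0]]
wrist_force: [-0.3, -0.6, -0.1]
gripper_width: 0.573
gripper_force: 0.0
```

Request:
apply_moves:
  hand: 0
  moves:
    - [[0,0,0],0]
    - [[0,0,0],0]
    - [[0,0,0],0]
    - [[0,0,0],0]
    - [[0,0,0],0]

```text
time_s: 23.45
tcp_pos: [0.5338, 0.1202, -0.0288]
ee_rot: [[0.998, 0.064, 0.0], [0.064, -0.998, 0.0], [0.0, -0.0, -1.0]]
wrist_force: [-0.2, 1.3, -0.1]
gripper_width: 0.277
gripper_force: 0.3
```

Request:
apply_moves:
  moves:
    - [[0,0,0],0]
    - [[0,0,0],0]

```text
time_s: 23.62
tcp_pos: [0.5339, 0.1203, -0.0288]
ee_rot: [[0.998, 0.064, 0.0], [0.064, -0.998, 0.0], [0.0, -0.0, -1.0]]
wrist_force: [0.4, 0.3, 0.6]
gripper_width: 0.276
gripper_force: 30.0
```

Run:
```python
from h import *
p,y,s=pose();print(p,y,s['gripper_force'],s['gripper_width'],s['wrist_force'])
c=np.array([.5327,-.1228]);a=np.radians(-1.7);u=np.array([np.cos(a),np.sin(a)]);v=np.array([-u[1],u[0]])
off=np.hypot(.5587-p[0],.1215-p[1]);print('off',off)
q=c-.055*v-off*u;z=p[2]+.049;print(q,z)
plan([(p[0],p[1],.02,y),(p[0],p[1],.09,y),(*q,.14,-1.7),(*q,z+.02,-1.7),(*q,z+.004,-1.7)])
```

```text
[ 0.53386088  0.12026963 -0.02876682] 3.6517022560583614 29.987840889953077 0.2759323899368235 [0.42710973 0.33323834 0.57776306]
off 0.024869575476554148
[ 0.50620973 -0.17703801] 0.020233180585839547
[[[0.0,0.0,-0.024],-0.0],[[0.0,0.0,-0.025],-0.0],[[0.0,0.0,-0.035],-0.0],[[0.0,0.0,-0.035],-0.0],[[-0.005,0.033,-0.006],0.6]]
[[[-0.005,0.033,-0.005],0.6],[[-0.004,0.033,-0.006],0.6],[[-0.004,0.033,-0.005],0.6],[[-0.004,0.033,-0.006],0.6],[[-0.004,0.033,-0.005],0.6]]
[[[-0.003,0.033,-0.006],0.6],[[-0.003,0.033,-0.005],0.6],[[-0.002,0.033,-0.006],0.6],[[-0.0,-0.0,0.033],-0.0],[[-0.0,-0.0,0.034],-0.0]]
[[[-0.0,-0.0,0.033],-0.0],[[-0.0,-0.0,0.016],-0.0]]
end [ 0.5064 -0.1775  0.0242] -1.75
```

Request:
apply_moves:
  moves:
    - [[0,0,-0.015],0]
    - [[0,0,-0.025],0]
    - [[0,0,-0.035],0]
    - [[0,0,-0.035],0]
    - [[-0.005,0.033,-0.014],0.6]

```text
time_s: 24.03
tcp_pos: [0.5354, 0.091, 0.1002]
ee_rot: [[0.998, 0.06, 0.011], [0.059, -0.998, 0.003], [0.011, -0.003, -1.0]]
wrist_force: [1.4, -0.0, -0.6]
gripper_width: 0.272
gripper_force: 30.0
```

Request:
apply_moves:
  moves:
    - [[-0.005,0.033,-0.006],0.6]
    - [[-0.004,0.033,-0.006],0.6]
    - [[-0.004,0.033,-0.005],0.6]
    - [[-0.004,0.033,-0.006],0.6]
    - [[-0.004,0.033,-0.005],0.6]

```text
time_s: 24.45
tcp_pos: [0.5145, -0.0801, 0.1234]
ee_rot: [[1.0, 0.001, -0.0], [0.001, -1.0, 0.0], [-0.0, -0.0, -1.0]]
wrist_force: [1.1, 0.6, -2.3]
gripper_width: 0.27
gripper_force: 30.0
```

Request:
apply_moves:
  moves:
    - [[-0.003,0.033,-0.006],0.6]
    - [[-0.003,0.033,-0.005],0.6]
    - [[-0.002,0.033,0],0.6]
    - [[0,0,0.015],0]
    - [[0,0,0.015],0]

```text
time_s: 24.87
tcp_pos: [0.5062, -0.1795, 0.1043]
ee_rot: [[0.999, -0.034, 0.002], [-0.034, -0.999, 0.0], [0.002, -0.0, -1.0]]
wrist_force: [-0.8, 0.1, -1.3]
gripper_width: 0.273
gripper_force: 30.0
```

Request:
apply_moves:
  moves:
    - [[0,0,0],0]
    - [[0,0,0],0]
    - [[0,0,0],0]

```text
time_s: 25.12
tcp_pos: [0.5068, -0.1775, 0.1047]
ee_rot: [[1.0, -0.03, 0.001], [-0.03, -1.0, -0.0], [0.001, 0.0, -1.0]]
wrist_force: [1.9, -0.3, -1.4]
gripper_width: 0.27
gripper_force: 30.0
```

Run:
```python
from h import *
p,y,s=pose();print(p,y,s['gripper_width'],s['gripper_force'],s['wrist_force'])
W=cap('wrist','w9.png');zc=p[2]+.031+.015
print([(c,np.round(u),np.round(atz(W,u,zc,1),4)) for c,u in place(W,'stick_b_mid',3)])
rects(W,'stick_b',p[2]+.061,1,3)
c=np.array([.5327,-.1228]);a=np.radians(-1.7);u=np.array([np.cos(a),np.sin(a)]);v=np.array([-u[1],u[0]])
q=c-.055*v-.0249*u
plan([(*q,.06,-1.7),(*q,.0205+.004,-1.7)])
```

```text
[ 0.50675796 -0.17746269  0.1047183 ] -1.7028385923727674 0.26986819111710875 29.987871483899653 [ 1.90150021 -0.32859997 -1.41372488]
[(0.71, array([284., 228.]), array([ 0.5309, -0.1788,  0.1507]))]
stick_b 0.16571830470948345 0.89 c [ 563.9 -178.4] size [ 24.4 107.6] long-axis -1.8 px [253  43] [310 279]
[[[-0.0,-0.0,0.023],0.0],[[-0.001,-0.0,0.022],0.0],[[0.0,-0.0,0.036],0.0]]
end [ 0.5061 -0.1772  0.0241] -1.69
```

Request:
apply_moves:
  moves:
    - [[0,0,0.023],0]
    - [[-0.001,0,0.022],0]
    - [[0,0,0.02],0]
    - [[0,0,0.012],0]
    - [[0,0,0],0]

```text
time_s: 25.68
tcp_pos: [0.5035, -0.177, 0.0251]
ee_rot: [[1.0, -0.03, -0.005], [-0.03, -1.0, 0.001], [-0.005, -0.001, -1.0]]
wrist_force: [-0.5, -0.5, -1.0]
gripper_width: 0.274
gripper_force: 30.0
```

Request:
apply_moves:
  moves:
    - [[0,0,0.002],0]
    - [[0,0,0.002],0]
    - [[0,0,0],0]
    - [[0,0,0],0]

```text
time_s: 26.02
tcp_pos: [0.5061, -0.1775, 0.0241]
ee_rot: [[1.0, -0.03, 0.002], [-0.03, -1.0, -0.0], [0.002, 0.0, -1.0]]
wrist_force: [1.3, -0.9, -0.7]
gripper_width: 0.276
gripper_force: 30.0
```

Request:
apply_moves:
  moves:
    - [[0,0,0.001],0]
    - [[0,0,0.001],0]
    - [[0,0,0],0]

```text
time_s: 26.27
tcp_pos: [0.5053, -0.1776, 0.0213]
ee_rot: [[1.0, -0.031, 0.0], [-0.031, -1.0, 0.0], [0.0, -0.0, -1.0]]
wrist_force: [-0.5, -0.1, -1.1]
gripper_width: 0.277
gripper_force: 30.0
```

Request:
apply_moves:
  moves:
    - [[0.001,0,0.001],0]
    - [[0,0,0],0]
    - [[0,0,0],0]

```text
time_s: 26.52
tcp_pos: [0.5063, -0.1776, 0.0204]
ee_rot: [[1.0, -0.03, -0.0], [-0.03, -1.0, -0.0], [-0.0, 0.0, -1.0]]
wrist_force: [-1.4, 0.1, 1.4]
gripper_width: 0.267
gripper_force: 30.0
```

Request:
apply_moves:
  moves:
    - [[0,0,0.001],0]
    - [[0,0,0],0]
    - [[0,0,0],0]

```text
time_s: 26.77
tcp_pos: [0.5064, -0.1776, 0.0203]
ee_rot: [[1.0, -0.03, 0.0], [-0.03, -1.0, -0.0], [0.0, 0.0, -1.0]]
wrist_force: [-3.3, 2.8, 7.1]
gripper_width: 0.275
gripper_force: 30.0
```

Request:
apply_moves:
  hand: 0.05
  moves:
    - [[0,0,-0.001],0]
    - [[0,0,0],0]
    - [[0,0,0],0]
    - [[0,0,0],0]
    - [[0,0,0],0]

```text
time_s: 27.18
tcp_pos: [0.5064, -0.1776, 0.02]
ee_rot: [[1.0, -0.03, -0.0], [-0.03, -1.0, -0.0], [-0.0, 0.0, -1.0]]
wrist_force: [0.4, -0.2, -0.1]
gripper_width: 0.536
gripper_force: 0.0
```

Request:
apply_moves:
  moves:
    - [[0,0,-0.01],0]
    - [[0,0,-0.03],0]
    - [[0,0,-0.04],0]
    - [[-0.01,-0.01,-0.035],0]
    - [[-0.02,-0.03,-0.02],0]

```text
time_s: 27.6
tcp_pos: [0.4813, -0.1385, 0.1599]
ee_rot: [[0.999, -0.033, 0.008], [-0.033, -0.999, -0.002], [0.008, 0.002, -1.0]]
wrist_force: [1.6, 0.8, 1.2]
gripper_width: 0.573
gripper_force: 0.0
```

Request:
apply_moves:
  moves:
    - [[-0.02,-0.025,-0.01],0]
    - [[0,0,0],0]
    - [[0,0,0],0]
    - [[0,0,0],0]

```text
time_s: 27.93
tcp_pos: [0.4586, -0.1111, 0.1657]
ee_rot: [[1.0, -0.03, 0.001], [-0.03, -1.0, -0.0], [0.001, -0.0, -1.0]]
wrist_force: [0.5, 0.3, 0.1]
gripper_width: 0.578
gripper_force: 0.0
```

Run:
```python
from h import *
p,y,s=pose();print(p,y)
W=cap('wrist','w10.png');print(W['eye'])
print([(c,np.round(u),np.round(atz(W,u,.066,1),4)) for c,u in place(W,'stick_b_mid',4)])
rects(W,'stick_b',.081,1,3);rects(W,'lower_a',.038,1,3)
print([(c,np.round(atz(W,u,.017,1),4)) for c,u in place(W,'stick_b_mid',4)])
plan([(.51,.10,.12,-1.3),(.5505,.218,.06,-1.3),(.5505,.218,-.010,-1.3)])
```

```text
[ 0.45855841 -0.11107268  0.16567322] -1.7180343556051718
[ 0.5318757  -0.11256393  0.36647896]
[(0.76, array([356., 128.]), array([ 0.5316, -0.1814,  0.066 ]))]
stick_b 0.081 0.79 c [ 532.5 -175.5] size [ 30.5 171.3] long-axis -1.4 px [335  33] [369 220]
stick_b 0.081 0.61 c [569.9 158.9] size [ 44.7 144.8] long-axis -0.7 px [16 56] [ 48 185]
lower_a 0.038 0.79 c [577.6 -94.1] size [ 31.  151.1] long-axis 87.6 px [188  69] [337 100]
lower_a 0.038 0.72 c [488.1 -91.9] size [ 29.4 150.9] long-axis 88.1 px [191 158] [336 186]
[(0.76, array([ 0.5316, -0.1926,  0.017 ]))]
[[[0.006,-0.03,0.006],-0.1],[[0.007,-0.031,0.006],-0.1],[[0.007,-0.03,0.006],-0.1],[[0.006,-0.031,0.007],-0.1],[[0.007,-0.03,0.006],-0.0]]
[[[0.006,-0.03,0.007],-0.1],[[0.007,-0.031,0.006],-0.0],[[0.009,-0.03,0.015],-0.0],[[0.01,-0.03,0.015],-0.0],[[0.009,-0.029,0.015],-0.0]]
[[[0.01,-0.03,0.015],-0.0],[[-0.0,0.0,0.035],-0.0],[[-0.0,0.0,0.035],-0.0]]
end [ 0.5508  0.2181 -0.0096] -1.31
```

Request:
apply_moves:
  moves:
    - [[0.006,-0.03,0.006],0]
    - [[0.007,-0.031,0.006],0]
    - [[0.007,-0.03,0.006],0]
    - [[0.006,-0.031,0.007],-0.1]
    - [[0.007,-0.03,0.006],-0.1]

```text
time_s: 28.6
tcp_pos: [0.496, 0.0408, 0.1332]
ee_rot: [[1.0, -0.028, -0.001], [-0.028, -1.0, -0.001], [-0.001, 0.001, -1.0]]
wrist_force: [0.4, 0.8, -0.5]
gripper_width: 0.57
gripper_force: 0.0
```

Request:
apply_moves:
  moves:
    - [[0.006,-0.03,0.007],-0.1]
    - [[0.007,-0.031,0.006],-0.1]
    - [[0.009,-0.03,0.015],0]
    - [[0.01,-0.03,0.015],0]
    - [[0.009,-0.029,0.015],0]

```text
time_s: 29.02
tcp_pos: [0.5413, 0.1901, 0.0749]
ee_rot: [[1.0, -0.024, -0.0], [-0.024, -1.0, -0.0], [-0.0, 0.0, -1.0]]
wrist_force: [0.4, -0.8, 0.3]
gripper_width: 0.574
gripper_force: 0.0
```

Request:
apply_moves:
  moves:
    - [[0.01,-0.03,0.01],0]
    - [[0,0,0],0]
    - [[0,0,0],0]
    - [[0,0,0],0]

```text
time_s: 29.35
tcp_pos: [0.5511, 0.2179, 0.0654]
ee_rot: [[1.0, -0.024, -0.002], [-0.024, -1.0, -0.001], [-0.001, 0.001, -1.0]]
wrist_force: [0.1, -0.5, 0.2]
gripper_width: 0.578
gripper_force: 0.0
```

Run:
```python
from h import *
p,y,s=pose();print(p,y)
W=cap('wrist')
print([(c,np.round(u),np.round(atz(W,u,.017,1),4)) for c,u in place(W,'stick_a_mid',4)])
rects(W,'stick_a',.032,1,3)
plan([(.5495,.2185,-.010,-1.3),(.5495,.2185,-.029,-1.3)])
```

```text
[0.55112047 0.21794371 0.06538299] -1.367613979394955
[(0.68, array([279., 193.]), array([0.5738, 0.2202, 0.017 ]))]
stick_a 0.032 0.87 c [584.2 217.8] size [ 25.7 156. ] long-axis -1.1 px [263  76] [299 280]
[[[-0.001,-0.0,0.026],-0.0],[[-0.0,-0.0,0.025],-0.1],[[-0.001,-0.001,0.026],-0.0],[[0.0,0.0,0.019],-0.0]]
end [ 0.5494  0.2186 -0.0293] -1.32
```

Request:
apply_moves:
  moves:
    - [[-0.001,0,0.026],0]
    - [[0,-0.001,0.025],0]
    - [[0,0,0.024],0]
    - [[0,0,0.015],0]
    - [[0,0,0.004],0]

```text
time_s: 29.92
tcp_pos: [0.5486, 0.2176, -0.0299]
ee_rot: [[1.0, -0.025, -0.004], [-0.025, -1.0, -0.002], [-0.004, 0.003, -1.0]]
wrist_force: [0.0, 0.1, -0.6]
gripper_width: 0.575
gripper_force: 0.0
```

Request:
apply_moves:
  hand: 0
  moves:
    - [[0,0,0],0]
    - [[0,0,0],0]
    - [[0,0,0],0]
    - [[0,0,0],0]
    - [[0,0,0],0]

```text
time_s: 30.33
tcp_pos: [0.5509, 0.2199, -0.0266]
ee_rot: [[1.0, -0.023, 0.002], [-0.023, -1.0, 0.001], [0.002, -0.001, -1.0]]
wrist_force: [-0.4, -0.4, 1.5]
gripper_width: 0.28
gripper_force: 0.5
```

Request:
apply_moves:
  moves:
    - [[0,0,0],0]
    - [[0,0,0],0]
    - [[0,0,0],0]

```text
time_s: 30.58
tcp_pos: [0.5509, 0.2198, -0.0266]
ee_rot: [[1.0, -0.023, 0.001], [-0.023, -1.0, 0.001], [0.001, -0.001, -1.0]]
wrist_force: [-0.6, -0.6, 6.1]
gripper_width: 0.274
gripper_force: 30.0
```

Run:
```python
from h import *
p,y,s=pose();print(p,y,s['gripper_force'],s['gripper_width'])
c=np.array([.5327,-.1228]);a=np.radians(-1.7);u=np.array([np.cos(a),np.sin(a)]);v=np.array([-u[1],u[0]])
q=c+.055*v-.025*u;print(q,'z',p[2]+.049)
plan([(p[0],p[1],.09,y),(*q,.135,-1.7),(*q,.105,-1.7)])
```

```text
[ 0.55087826  0.21983381 -0.02657781] -1.3262428210359776 30.001161843538284 0.27419853628227514
[ 0.50934265 -0.06708255] z 0.02242219025616949
[[[0.0,0.0,-0.029],-0.0],[[0.0,0.0,-0.029],-0.0],[[0.0,0.0,-0.029],-0.0],[[0.0,0.0,-0.03],-0.0],[[-0.004,0.032,-0.005],0.0]]
[[[-0.004,0.032,-0.005],0.0],[[-0.004,0.032,-0.005],0.1],[[-0.004,0.032,-0.005],0.0],[[-0.004,0.032,-0.005],0.1],[[-0.004,0.032,-0.005],0.0]]
[[[-0.003,0.032,-0.005],0.1],[[-0.004,0.032,-0.005],0.0],[[-0.003,0.032,-0.005],0.1],[[-0.0,-0.0,0.03],-0.0]]
end [ 0.5096 -0.0672  0.1054] -1.73
```

Request:
apply_moves:
  moves:
    - [[0,0,-0.015],0]
    - [[0,0,-0.025],0]
    - [[0,0,-0.036],0]
    - [[0,0,-0.036],0]
    - [[-0.004,0.032,-0.012],0]

```text
time_s: 31.0
tcp_pos: [0.5504, 0.1929, 0.1019]
ee_rot: [[1.0, -0.017, 0.012], [-0.018, -1.0, 0.006], [0.012, -0.006, -1.0]]
wrist_force: [1.5, -0.6, 0.8]
gripper_width: 0.273
gripper_force: 30.0
```

Request:
apply_moves:
  moves:
    - [[-0.004,0.032,-0.006],0]
    - [[-0.004,0.032,-0.006],0.1]
    - [[-0.004,0.032,-0.005],0]
    - [[-0.004,0.032,-0.005],0.1]
    - [[-0.004,0.032,-0.005],0]

```text
time_s: 31.42
tcp_pos: [0.5207, 0.027, 0.1233]
ee_rot: [[1.0, -0.027, -0.0], [-0.027, -1.0, 0.0], [-0.0, -0.0, -1.0]]
wrist_force: [1.0, -0.0, -0.8]
gripper_width: 0.274
gripper_force: 30.0
```

Request:
apply_moves:
  moves:
    - [[-0.003,0.032,-0.003],0.1]
    - [[-0.004,0.032,0],0]
    - [[-0.003,0.032,0.005],0.1]
    - [[0,0,0.015],0]
    - [[0,0,0.01],0]

```text
time_s: 31.83
tcp_pos: [0.5079, -0.0688, 0.0953]
ee_rot: [[0.999, -0.034, -0.001], [-0.034, -0.999, 0.001], [-0.001, -0.001, -1.0]]
wrist_force: [0.6, 0.5, -0.9]
gripper_width: 0.273
gripper_force: 30.0
```

Request:
apply_moves:
  moves:
    - [[0,0,0],0]
    - [[0,0,0],0]
    - [[0,0,0],0]

```text
time_s: 32.08
tcp_pos: [0.5095, -0.0666, 0.0965]
ee_rot: [[1.0, -0.029, 0.001], [-0.029, -1.0, -0.0], [0.001, 0.0, -1.0]]
wrist_force: [-0.6, -0.2, -0.1]
gripper_width: 0.275
gripper_force: 30.0
```

Run:
```python
from h import *
p,y,s=pose();print(p,y,s['gripper_width'],s['gripper_force'],s['wrist_force'])
W=cap('wrist','w11.png')
print([(c,np.round(u),np.round(atz(W,u,p[2]+.044,1),4)) for c,u in place(W,'stick_b_mid',3)])
rects(W,'stick_b',p[2]+.059,1,2)
plan([(.5088,-.067,.026,-1.7)],step=.025)
```

```text
[ 0.50946989 -0.0666162   0.09647338] -1.6522074043100599 0.2753129120950658 29.99990478157997 [-0.58929303 -0.19069115 -0.08415825]
[(0.79, array([428., 196.]), array([ 0.5481, -0.1441,  0.1405]))]
stick_b 0.15547338194590685 0.9 c [566.1 -67.9] size [ 24.7 109.5] long-axis -1.6 px [254  43] [311 280]
stick_b 0.15547338194590685 0.82 c [ 562.1 -136.9] size [24.3 87.2] long-axis -1.9 px [399  81] [454 259]
[[[-0.0,0.0,0.024],0.0],[[-0.0,0.0,0.023],0.0],[[-0.001,0.0,0.024],0.0]]
end [ 0.5085 -0.0666  0.0258] -1.67
```

Request:
apply_moves:
  moves:
    - [[0,0,0.023],0]
    - [[0,0,0.022],0]
    - [[0,0,0.015],0]
    - [[0,0,0.01],0]
    - [[0,0,0],0]

```text
time_s: 32.65
tcp_pos: [0.5076, -0.0673, 0.0245]
ee_rot: [[1.0, -0.03, -0.004], [-0.03, -1.0, -0.0], [-0.004, 0.001, -1.0]]
wrist_force: [-0.2, -1.2, -1.1]
gripper_width: 0.273
gripper_force: 30.0
```

Request:
apply_moves:
  moves:
    - [[0,0,0],0]
    - [[0,0,0.001],0]
    - [[0,0,0],0]
    - [[0,0,0],0]

```text
time_s: 32.98
tcp_pos: [0.5096, -0.0673, 0.0261]
ee_rot: [[1.0, -0.03, 0.002], [-0.03, -1.0, 0.0], [0.002, -0.0, -1.0]]
wrist_force: [-0.2, -0.8, -0.6]
gripper_width: 0.272
gripper_force: 30.0
```

Request:
apply_moves:
  moves:
    - [[0,0,0.001],0]
    - [[0,0,0],0]
    - [[0,0,0],0]

```text
time_s: 33.23
tcp_pos: [0.5089, -0.0674, 0.0244]
ee_rot: [[1.0, -0.031, 0.0], [-0.031, -1.0, 0.0], [0.0, -0.0, -1.0]]
wrist_force: [0.5, -0.0, -1.0]
gripper_width: 0.276
gripper_force: 30.0
```

Request:
apply_moves:
  moves:
    - [[0,0,0.001],0]
    - [[0,0,0],0]
    - [[0,0,0],0]

```text
time_s: 33.48
tcp_pos: [0.5088, -0.0675, 0.0231]
ee_rot: [[1.0, -0.031, -0.0], [-0.031, -1.0, -0.0], [-0.0, 0.0, -1.0]]
wrist_force: [-0.4, 0.3, -0.5]
gripper_width: 0.275
gripper_force: 30.0
```

Request:
apply_moves:
  moves:
    - [[0,0,0.001],0]
    - [[0,0,0],0]
    - [[0,0,0],0]

```text
time_s: 33.73
tcp_pos: [0.509, -0.0674, 0.0225]
ee_rot: [[1.0, -0.03, 0.0], [-0.03, -1.0, -0.0], [0.0, 0.0, -1.0]]
wrist_force: [-0.7, 0.4, 2.9]
gripper_width: 0.274
gripper_force: 30.0
```

Request:
apply_moves:
  moves:
    - [[0,0,0.001],0]
    - [[0,0,0],0]
    - [[0,0,0],0]

```text
time_s: 33.98
tcp_pos: [0.5091, -0.0674, 0.0224]
ee_rot: [[1.0, -0.03, 0.001], [-0.03, -1.0, -0.0], [0.001, 0.0, -1.0]]
wrist_force: [-3.1, 0.4, 8.9]
gripper_width: 0.275
gripper_force: 30.0
```

Request:
apply_moves:
  hand: 0.05
  moves:
    - [[0,0,-0.001],0]
    - [[0,0,0],0]
    - [[0,0,0],0]
    - [[0,0,0],0]
    - [[0,0,0],0]

```text
time_s: 34.4
tcp_pos: [0.5088, -0.0675, 0.0219]
ee_rot: [[1.0, -0.031, -0.0], [-0.031, -1.0, -0.0], [-0.0, 0.0, -1.0]]
wrist_force: [0.6, 0.7, 0.3]
gripper_width: 0.536
gripper_force: 0.0
```

Request:
apply_moves:
  hand: 0.06
  moves:
    - [[0,0,-0.01],0]
    - [[0,0,-0.03],0]
    - [[0,0,-0.04],0]
    - [[-0.01,0.015,-0.04],0]
    - [[-0.025,0.03,-0.02],0]

```text
time_s: 34.82
tcp_pos: [0.4793, -0.1085, 0.1648]
ee_rot: [[1.0, -0.026, 0.011], [-0.026, -1.0, -0.001], [0.011, 0.001, -1.0]]
wrist_force: [0.1, -0.5, 0.4]
gripper_width: 0.683
gripper_force: 0.0
```

Request:
apply_moves:
  moves:
    - [[-0.025,0.01,-0.02],0]
    - [[-0.01,0,-0.02],0]
    - [[0,0,0],0]
    - [[0,0,0],0]
    - [[0,0,0],0]

```text
time_s: 35.23
tcp_pos: [0.439, -0.1179, 0.1991]
ee_rot: [[1.0, -0.031, 0.0], [-0.031, -1.0, 0.0], [0.0, -0.0, -1.0]]
wrist_force: [-0.5, -0.5, -1.4]
gripper_width: 0.69
gripper_force: 0.0
```

Run:
```python
from h import *
p,y,s=pose();print(p,y,s['joints'])
W=cap('wrist','w12.png');T=cap('top');S=cap('scene')
print([(c,np.round(u),np.round(atz(W,u,.066,1),4)) for c,u in place(W,'stick_b_mid',4)])
rects(W,'stick_b',.081,1,3);rects(W,'lower_a',.038,1,3)
for P,f in((W,1),(T,0),(S,0)):
  for t in('mandrel','mandrel_end1'): print(t,[(c,np.round(u),np.round(atz(P,u,.033,f),4)) for c,u in place(P,t,6)])
rects(W,'mandrel',.036,1,3);rects(T,'mandrel',.036,0,4)
plan([(.42,-.39,.22,0)])
```

```text
[ 0.4389651  -0.11790994  0.19908632] -1.7495717406687017 [ 5.53359518e+00  4.51202396e+00 -2.08616404e+01 -2.03593788e-02
 -6.46223175e+01  8.27255584e+01]
[(0.67, array([342., 108.]), array([ 0.5322, -0.1819,  0.066 ])), (0.63, array([282., 149.]), array([ 0.4904, -0.119 ,  0.066 ]))]
stick_b 0.081 0.81 c [535.  -70.1] size [ 29.6 169.3] long-axis -1.6 px [215  25] [245 192]
stick_b 0.081 0.66 c [ 533.  -176.5] size [ 29.8 171.7] long-axis -1.4 px [324  24] [354 192]
lower_a 0.038 0.65 c [ 486.5 -121.9] size [31.4 90.3] long-axis 88.5 px [244 137] [325 165]
lower_a 0.038 0.65 c [ 576.9 -124.7] size [29.8 89. ] long-axis 88.3 px [244  58] [325  84]
mandrel [(0.73, array([496., 131.]), array([ 0.516, -0.399,  0.033]))]
mandrel_end1 [(0.94, array([494., 201.]), array([ 0.4223, -0.4038,  0.033 ])), (0.94, array([468.,  13.]), array([ 0.6708, -0.3613,  0.033 ])), (0.65, array([494.,  60.]), array([ 0.6115, -0.3983,  0.033 ])), (0.52, array([512., 241.]), array([ 0.3618, -0.45  ,  0.033 ])), (0.46, array([ 87., 233.]), array([0.395 , 0.1484, 0.033 ]))]
mandrel [(0.97, array([404., 203.])
[... 1440 characters left out ...]
size [ 39.2 206.9] long-axis 0.6 px [482  54] [508 208]
mandrel 0.036 0.56 c [ 365.6 -439.8] size [17.4 31.9] long-axis -79.1 px [500 235] [516 247]
mandrel 0.036 0.77 c [ 263.3 -484.7] size [ 31.2 197.2] long-axis 21.8 px [424 258] [462 325]
mandrel 0.036 0.65 c [ 761.5 -364.9] size [ 30.5 203.1] long-axis 2.2 px [380  90] [395 155]
mandrel 0.036 0.45 c [ 513.3 -396.4] size [ 30.7 201.7] long-axis 0.8 px [397 170] [412 239]
[[[-0.001,0.034,-0.003],-0.2],[[-0.002,0.034,-0.003],-0.2],[[-0.002,0.034,-0.002],-0.2],[[-0.002,0.034,-0.003],-0.2],[[-0.002,0.034,-0.002],-0.2]]
[[[-0.002,0.034,-0.003],-0.2],[[-0.002,0.034,-0.002],-0.3],[[-0.001,0.034,-0.003],-0.2]]
end [ 0.4202 -0.3898  0.2202] -0.04
```

Request:
apply_moves:
  moves:
    - [[-0.001,0.034,-0.003],-0.3]
    - [[-0.002,0.034,-0.003],-0.3]
    - [[-0.002,0.034,-0.002],-0.3]
    - [[-0.002,0.034,-0.003],-0.3]
    - [[-0.002,0.034,-0.002],-0.4]

```text
time_s: 36.35
tcp_pos: [0.4265, -0.2894, 0.2127]
ee_rot: [[1.0, -0.002, 0.001], [-0.002, -1.0, -0.0], [0.001, 0.0, -1.0]]
wrist_force: [0.6, 0.3, -0.4]
gripper_width: 0.694
gripper_force: 0.0
```

Request:
apply_moves:
  moves:
    - [[-0.002,0.034,-0.003],-0.4]
    - [[-0.002,0.034,-0.002],-0.4]
    - [[-0.001,0.034,-0.003],-0.4]
    - [[0,0,0],0]
    - [[0,0,0],0]

```text
time_s: 36.77
tcp_pos: [0.4216, -0.3912, 0.2195]
ee_rot: [[1.0, 0.015, -0.001], [0.015, -1.0, 0.001], [-0.001, -0.001, -1.0]]
wrist_force: [-0.4, 0.5, -1.5]
gripper_width: 0.685
gripper_force: 0.0
```

Run:
```python
from h import *
p,y,s=pose();print(p,y)
W=cap('wrist','w13.png');print(W['eye'])
for t in('mandrel','mandrel_end1','rest'): print(t,[(c,np.round(u),np.round(atz(W,u,.033,1),4)) for c,u in place(W,t,6)])
rects(W,'mandrel',.036,1,4)
plan([(.5165,-.3985,.10,1.2),(.5165,-.3985,.02,1.2),(.5165,-.3985,-.022,1.2)])
```

```text
[ 0.42158598 -0.3912221   0.21946779] 0.8680031690017114
[ 0.49531841 -0.38955859  0.42009628]
mandrel [(0.94, array([291., 111.]), array([ 0.5149, -0.4007,  0.033 ])), (0.69, array([ 81., 144.]), array([ 0.4849, -0.1176,  0.033 ]))]
mandrel_end1 [(0.73, array([335., 234.]), array([ 0.3641, -0.4589,  0.033 ])), (0.67, array([290.,  35.]), array([ 0.6087, -0.398 ,  0.033 ])), (0.57, array([290., 189.]), array([ 0.4211, -0.4007,  0.033 ])), (0.21, array([41., 49.]), array([ 0.6328, -0.0404,  0.033 ]))]
rest [(0.6, array([294., 115.]), array([ 0.5104, -0.4035,  0.033 ]))]
mandrel 0.036 0.95 c [ 517.6 -399.4] size [ 31.8 206.3] long-axis 1.6 px [276  25] [304 195]
mandrel 0.036 0.7 c [ 343.1 -463.3] size [29.6 59. ] long-axis 23.0 px [321 229] [347 273]
[[[0.019,0.002,0.024],-0.0],[[0.019,0.002,0.024],-0.0],[[0.019,0.003,0.024],-0.0],[[0.019,0.002,0.024],-0.0],[[0.018,0.003,0.024],-0.1]]
[[[0.0,-0.0,0.027],0.0],[[0.0,-0.0,0.027],0.0],[[0.0,-0.0,0.026],0.0],[[0.0,-0.0,0.021],0.0],[[0.0,-0.0,0.021],0.0]]
end [ 0.5165 -0.3989 -0.0216] 1.24
```

Request:
apply_moves:
  moves:
    - [[0.019,0.002,0.024],-0.1]
    - [[0.019,0.002,0.024],-0.1]
    - [[0.019,0.002,0.024],-0.1]
    - [[0.019,0.002,0.024],-0.1]
    - [[0.018,0.003,0.024],-0.1]

```text
time_s: 37.43
tcp_pos: [0.5177, -0.3976, 0.0997]
ee_rot: [[1.0, 0.029, 0.001], [0.029, -1.0, -0.0], [0.001, 0.0, -1.0]]
wrist_force: [-0.2, -0.9, 0.2]
gripper_width: 0.689
gripper_force: 0.0
```

Request:
apply_moves:
  moves:
    - [[0,0,0.027],0]
    - [[0,0,0.027],0]
    - [[0,0,0.02],0]
    - [[0,0,0.012],0]
    - [[0,0,0],0]

```text
time_s: 37.85
tcp_pos: [0.5148, -0.397, 0.0113]
ee_rot: [[1.0, 0.028, -0.005], [0.028, -1.0, 0.003], [-0.005, -0.003, -1.0]]
wrist_force: [-0.1, -1.4, -0.4]
gripper_width: 0.688
gripper_force: 0.0
```

Run:
```python
from h import *
p,y,s=pose();print(p,y,s['wrist_force'])
W=cap('wrist');print([(c,np.round(atz(W,u,.033,1),4)) for c,u in place(W,'mandrel',3)])
rects(W,'mandrel',.045,1,1)
plan([(.5163,-.3995,-.019,1.4)],step=.02)
```

```text
[ 0.51477691 -0.39695666  0.01132046] 1.6054943733870062 [-0.09548321 -1.3951749  -0.42853522]
[(0.68, array([ 0.5153, -0.3982,  0.033 ]))]
mandrel 0.045 0.85 c [ 560.4 -397.7] size [ 28.7 112. ] long-axis 1.0 px [259  74] [316 279]
[[[-0.001,0.0,0.017],0.1],[[-0.0,0.0,0.018],0.1]]
end [ 0.5166 -0.3992 -0.0191] 1.41
```

Request:
apply_moves:
  moves:
    - [[0,0.001,0.016],0.1]
    - [[0,0,0.012],0]
    - [[0,0,0.005],0]
    - [[0,0,0],0]

```text
time_s: 38.33
tcp_pos: [0.5156, -0.3994, -0.0197]
ee_rot: [[1.0, 0.025, -0.002], [0.025, -1.0, 0.001], [-0.002, -0.001, -1.0]]
wrist_force: [-0.2, -0.3, -0.6]
gripper_width: 0.688
gripper_force: 0.0
```

Request:
apply_moves:
  hand: 0
  moves:
    - [[0,0,0],0]
    - [[0,0,0],0]
    - [[0,0,0],0]
    - [[0,0,0],0]
    - [[0,0,0],0]

```text
time_s: 38.75
tcp_pos: [0.5166, -0.3999, -0.0183]
ee_rot: [[1.0, 0.025, 0.001], [0.025, -1.0, -0.0], [0.001, 0.0, -1.0]]
wrist_force: [-0.4, -0.2, -0.3]
gripper_width: 0.397
gripper_force: 0.0
```

Request:
apply_moves:
  moves:
    - [[0,0,0],0]
    - [[0,0,0],0]
    - [[0,0,0],0]

```text
time_s: 39.0
tcp_pos: [0.5165, -0.3991, -0.0186]
ee_rot: [[1.0, 0.025, -0.0], [0.025, -1.0, 0.001], [0.0, -0.001, -1.0]]
wrist_force: [-0.5, 4.8, 3.4]
gripper_width: 0.34
gripper_force: 30.0
```

Run:
```python
from h import *
p,y,s=pose();print(p,y,s['wrist_force'],s['gripper_width']*87,s['gripper_force'])
plan([(p[0],p[1],.10,y),(.46,-.28,.12,-40),(.533,-.123,.12,-91.7)])
```

```text
[ 0.51645448 -0.39914899 -0.0185515 ] 1.442320198012529 [-0.50550352  4.81351377  3.37752145] 29.574191339996325 30.011077523231506
[[[0.0,0.0,-0.03],-0.0],[[0.0,0.0,-0.03],-0.0],[[0.0,0.0,-0.029],-0.0],[[0.0,0.0,-0.03],-0.0],[[-0.009,-0.02,-0.003],6.9]]
[[[-0.011,-0.019,-0.003],6.9],[[-0.013,-0.017,-0.003],6.9],[[-0.016,-0.016,-0.004],6.9],[[-0.017,-0.014,-0.003],6.9],[[-0.019,-0.011,-0.004],6.9]]
[[[-0.006,-0.021,0.0],6.5],[[-0.008,-0.02,0.0],6.5],[[-0.01,-0.019,0.0],6.5],[[-0.012,-0.018,0.0],6.4],[[-0.014,-0.016,0.0],6.5]]
[[[-0.016,-0.015,0.0],6.4],[[-0.018,-0.013,0.0],6.5],[[-0.018,-0.011,0.0],6.4]]
end [ 0.5334 -0.1234  0.1204] -91.66
```

Request:
apply_moves:
  moves:
    - [[0,0,-0.012],0]
    - [[0,0,-0.025],0]
    - [[0,0,-0.035],0]
    - [[0,0,-0.035],0]
    - [[0,0,-0.012],0]

```text
time_s: 39.42
tcp_pos: [0.5187, -0.4021, 0.1061]
ee_rot: [[1.0, 0.026, 0.007], [0.026, -1.0, -0.006], [0.007, 0.006, -1.0]]
wrist_force: [1.0, -0.4, -2.4]
gripper_width: 0.331
gripper_force: 30.0
```

Request:
apply_moves:
  moves:
    - [[-0.009,-0.02,-0.003],6.9]
    - [[-0.011,-0.019,-0.003],6.9]
    - [[-0.013,-0.017,-0.003],6.9]
    - [[-0.016,-0.016,-0.004],6.9]
    - [[-0.017,-0.014,-0.003],6.9]

```text
time_s: 39.83
tcp_pos: [0.468, -0.2992, 0.1151]
ee_rot: [[0.834, -0.551, -0.002], [-0.551, -0.834, 0.001], [-0.002, 0.0, -1.0]]
wrist_force: [-0.1, 0.3, -4.2]
gripper_width: 0.338
gripper_force: 30.0
```

Request:
apply_moves:
  moves:
    - [[-0.019,-0.011,-0.004],6.9]
    - [[-0.006,-0.021,0],6.5]
    - [[-0.008,-0.02,0],6.5]
    - [[-0.01,-0.019,0],6.5]
    - [[-0.012,-0.018,0],6.4]

```text
time_s: 40.25
tcp_pos: [0.4953, -0.2013, 0.1193]
ee_rot: [[0.403, -0.915, -0.002], [-0.915, -0.403, 0.001], [-0.001, 0.001, -1.0]]
wrist_force: [0.0, 0.5, -3.2]
gripper_width: 0.334
gripper_force: 30.0
```

Request:
apply_moves:
  moves:
    - [[-0.014,-0.016,0],6.5]
    - [[-0.016,-0.015,0],6.4]
    - [[-0.018,-0.013,0],6.5]
    - [[-0.018,-0.011,0],6.4]
    - [[0,0,0],0]

```text
time_s: 40.67
tcp_pos: [0.5343, -0.1216, 0.1192]
ee_rot: [[-0.029, -1.0, -0.0], [-1.0, 0.029, 0.001], [-0.001, 0.0, -1.0]]
wrist_force: [-0.2, -1.0, -3.8]
gripper_width: 0.335
gripper_force: 30.0
```

Request:
apply_moves:
  moves:
    - [[0,0,0],0]
    - [[0,0,0],0]

```text
time_s: 40.83
tcp_pos: [0.5322, -0.1243, 0.1193]
ee_rot: [[-0.028, -1.0, -0.002], [-1.0, 0.028, 0.0], [0.0, 0.002, -1.0]]
wrist_force: [-0.5, -0.5, -3.3]
gripper_width: 0.342
gripper_force: 30.0
```

Run:
```python
from h import *
p,y,s=pose();print(p,y,s['wrist_force'],s['gripper_width']*87,s['gripper_force'])
W=cap('wrist','w14.png');T=cap('top')
z=p[2]+.052
print([(c,np.round(u),np.round(atz(W,u,z,1),4)) for c,u in place(W,'mandrel_end1',4)])
print([(c,np.round(u),np.round(atz(W,u,.066,1),4)) for c,u in place(W,'stick_a_mid',4)])
rects(W,'mandrel',z,1,2);rects(W,'stick_a',.081,1,3)
plan([(.533,-.1228,p[2],-91.7)])
```

```text
[ 0.53222299 -0.12428466  0.11930204] -91.59408373021687 [-0.46625075 -0.45281725 -3.33178232] 29.71375190708269 29.99746799468994
[(0.98, array([282.,  86.]), array([ 0.5301, -0.2162,  0.1713])), (0.86, array([ 4., 26.]), array([ 0.6988, -0.2811,  0.1713]))]
[]
mandrel 0.1713020398253641 0.94 c [ 531.  -173.6] size [ 30.6 103.9] long-axis 87.9 px [250  66] [317 280]
mandrel 0.1713020398253641 0.86 c [ 666.6 -283. ] size [17.9 74.5] long-axis 1.0 px [0 0] [90 34]
stick_a 0.081 0.72 c [ 586.8 -180.1] size [25.3 62.6] long-axis -2.4 px [168 137] [249 171]
stick_a 0.081 0.49 c [580.4 -88. ] size [11.1 12.6] long-axis 89.3 px [218 261] [231 275]
[[[-0.002,-0.0,0.001],0.0]]
end [ 0.5329 -0.1227  0.1191] -91.69
```

Request:
apply_moves:
  moves:
    - [[-0.001,-0.001,0.025],0]
    - [[0,0,0.025],0]
    - [[0,0,0.015],0]
    - [[0,0,0.009],0]
    - [[0,0,0],0]

```text
time_s: 41.55
tcp_pos: [0.5326, -0.1234, 0.0442]
ee_rot: [[-0.029, -1.0, -0.004], [-1.0, 0.029, -0.0], [0.0, 0.004, -1.0]]
wrist_force: [-1.0, -0.6, -3.4]
gripper_width: 0.334
gripper_force: 30.0
```

Request:
apply_moves:
  moves:
    - [[0,0,0.002],0]
    - [[0,0,0.001],0]
    - [[0,0,0],0]
    - [[0,0,0],0]

```text
time_s: 41.88
tcp_pos: [0.535, -0.1231, 0.0442]
ee_rot: [[-0.029, -1.0, 0.002], [-1.0, 0.029, -0.0], [-0.0, -0.002, -1.0]]
wrist_force: [0.6, 0.2, -4.5]
gripper_width: 0.333
gripper_force: 30.0
```

Request:
apply_moves:
  moves:
    - [[0,0.001,0.002],0]
    - [[0,0,0.002],0]
    - [[0,0,0],0]
    - [[0,0,0],0]

```text
time_s: 42.22
tcp_pos: [0.5331, -0.1231, 0.0391]
ee_rot: [[-0.029, -1.0, -0.0], [-1.0, 0.029, -0.0], [0.0, 0.0, -1.0]]
wrist_force: [-0.1, -0.1, -3.9]
gripper_width: 0.337
gripper_force: 30.0
```

Request:
apply_moves:
  moves:
    - [[0,0,0.001],0]
    - [[0,0,0.001],0]
    - [[0,0,0],0]
    - [[0,0,0],0]

```text
time_s: 42.55
tcp_pos: [0.5333, -0.1231, 0.0372]
ee_rot: [[-0.029, -1.0, -0.0], [-1.0, 0.029, -0.0], [0.0, 0.0, -1.0]]
wrist_force: [-0.1, -0.0, -3.8]
gripper_width: 0.333
gripper_force: 30.0
```

Request:
apply_moves:
  moves:
    - [[0,0,0.001],0]
    - [[0,0,0],0]
    - [[0,0,0],0]

```text
time_s: 42.8
tcp_pos: [0.5334, -0.1232, 0.0369]
ee_rot: [[-0.028, -1.0, 0.001], [-1.0, 0.028, -0.0], [0.0, -0.001, -1.0]]
wrist_force: [-2.5, 0.6, 3.4]
gripper_width: 0.339
gripper_force: 30.0
```

Request:
apply_moves:
  hand: 0.055
  moves:
    - [[0,0,0],0]
    - [[0,0,0],0]
    - [[0,0,0],0]
    - [[0,0,0],0]
    - [[0,0,0],0]

```text
time_s: 43.22
tcp_pos: [0.5335, -0.1231, 0.0361]
ee_rot: [[-0.029, -1.0, 0.0], [-1.0, 0.029, -0.0], [0.0, -0.0, -1.0]]
wrist_force: [0.7, 0.3, -0.0]
gripper_width: 0.598
gripper_force: 0.0
```

Request:
apply_moves:
  moves:
    - [[0,0,0],0]
    - [[0,0,-0.01],0]
    - [[0,0,-0.03],0]
    - [[0,0,-0.04],0]
    - [[0.01,0,-0.04],0]

```text
time_s: 43.63
tcp_pos: [0.5323, -0.1324, 0.1577]
ee_rot: [[-0.027, -1.0, -0.002], [-1.0, 0.027, -0.0], [0.0, 0.002, -1.0]]
wrist_force: [0.9, -0.5, 0.0]
gripper_width: 0.631
gripper_force: 0.0
```

Request:
apply_moves:
  moves:
    - [[-0.03,0,-0.03],0]
    - [[-0.035,0,-0.02],0]
    - [[-0.035,0,-0.02],0]
    - [[0,0,0],0]
    - [[0,0,0],0]

```text
time_s: 44.05
tcp_pos: [0.5366, -0.032, 0.2279]
ee_rot: [[-0.026, -1.0, 0.004], [-1.0, 0.026, 0.001], [-0.001, -0.004, -1.0]]
wrist_force: [-0.3, -0.9, -0.4]
gripper_width: 0.629
gripper_force: 0.0
```

Run:
```python
from h import *
p,y,s=pose();print(p,y,s['wrist_force'],s['gripper_width']*87)
W=cap('wrist','w15.png');S=cap('scene');T=cap('top')
for n,P,f in(('W',W,1),('S',S,0),('T',T,0)):
  for t in('mandrel','mandrel_end1'): print(n,t,[(c,np.round(u),np.round(atz(P,u,.088,f),4)) for c,u in place(P,t,5)])
rects(W,'mandrel',.092,1,3);rects(W,'stick_a',.081,1,4);rects(W,'lower_a',.038,1,4)
d=place(S,'mandrel',3);e=place(W,'mandrel',1)
for c,u in d: print(tri([ray(S,u,0),ray(W,e[0][1],1)]))
```

```text
[ 0.53656318 -0.03201885  0.22790681] -91.47511434209056 [-0.26655158 -0.85807017 -0.43690344] 54.73864861107753
W mandrel [(0.79, array([283., 111.]), array([ 0.5344, -0.1222,  0.088 ])), (0.67, array([322., 115.]), array([ 0.4944, -0.1178,  0.088 ]))]
W mandrel_end1 [(0.83, array([283.,  23.]), array([ 0.532 , -0.2189,  0.088 ])), (0.62, array([204.,  65.]), array([ 0.6162, -0.1766,  0.088 ])), (0.6, array([285., 199.]), array([ 0.5349, -0.0289,  0.088 ]))]
S mandrel [(0.81, array([277., 343.]), array([ 0.7953, -0.4094,  0.088 ])), (0.77, array([122., 268.]), array([ 0.34  , -0.5141,  0.088 ])), (0.62, array([274., 227.]), array([ 0.5365, -0.1279,  0.088 ]))]
S mandrel_end1 [(0.93, array([255., 245.]), array([ 0.5463, -0.2187,  0.088 ])), (0.9, array([311., 368.]), array([ 0.8917, -0.4067,  0.088 ])), (0.88, array([ 89., 257.]), array([ 0.2419, -0.5512,  0.088 ])), (0.82, array([150., 276.]), array([ 0.4177, -0.4811,  0.088 ])), (0.76, array([250., 320.]), array([ 0.7071, -0.4048,  0.088 ]))]
T mandrel [(0.75, array([309., 195.]), array([ 0.5374, -0.1206,  0.088 ])), (0.73, array([
[... 458 characters left out ...]
tick_a 0.081 0.84 c [ 582.2 -178.2] size [30.2 68.9] long-axis -0.7 px [205  50] [269  77]
stick_a 0.081 0.6 c [584.7 -70.7] size [26. 70.] long-axis -2.2 px [206 149] [270 173]
lower_a 0.038 0.83 c [ 486.8 -122.6] size [30.  89.1] long-axis 87.7 px [310  76] [336 149]
lower_a 0.038 0.77 c [ 576.7 -125.2] size [30.  88.8] long-axis 88.0 px [235  76] [260 149]
lower_a 0.038 0.35 c [742.1   2.1] size [59.5 99.3] long-axis 29.1 px [105 191] [162 245]
(array([ 0.54860629, -0.14187558, -0.49494148]), np.float64(0.017741062477320428))
(array([ 0.44400157, -0.32100325,  0.0927135 ]), np.float64(0.21833400682063744))
(array([ 0.53365572, -0.12313096,  0.08268236]), np.float64(0.0009677304462502653))
```

```bash
python3 -c "
from station import r
print(r.finish_job())"
```

```text
the job is handed in; nothing more can be done
None
```

The second layer is laid and handed in at about 44 s: both sticks notch-up and square across the lower mandrels, and the mandrel centred in the two notches (axis measured about 83–89 mm high). stick_a appears to have dropped the last part onto the mat from about 75° instead of being fully lowered, because the fingertips sit about 37 mm higher than the reported TCP, but it landed flat and notch-up.

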